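Deal the soap bars out to the two drying trays

TASK

Deal the four green soap bars from the sloping rack into the two drying trays, one bar at a time and in turn - blue, red, blue, red - until each tray holds two, every bar standing on a long 90 mm edge on the tray floor so that both its broad faces dry. Set the bars down, don't let them drop, and leave the lota, tin and comb where they are.

Things in the scene. Friction and masses are not known exactly. Their poses are not given: they have to be found in the camera images.
- rack: Fixed white honeycomb rack. Origin on the ledge under its centre, z up. Deck 212 x 112 mm, centre 88 mm high, rises along u = (cos .61, 0, sin .61), normal n = (-sin .61, 0, cos .61), rack frame. Four slots along y, 56 mm apart along u, 30 mm free between bars. Low stops (20 mm below, 10 above the bar) stand only at the bar ends: the middle 58 mm is free for fingers. Draw bars out along n.
- tray_blue: Fixed open blue plastic tray, 160 x 135 mm outside, 16 mm high, walls 5 mm thick (inside 150 x 125 mm), its floor 5 mm above the ledge. Origin at the centre of its underside; x along the 160 mm side, y along the 135 mm side, z up. Two bars fit side by side standing with their length along y, e.g. at x = -30 and +30 mm.
- tray_red: Fixed open red plastic tray, 160 x 135 mm outside, 16 mm high, walls 5 mm thick (inside 150 x 125 mm), its floor 5 mm above the ledge. Origin at the centre of its underside; x along the 160 mm side, y along the 135 mm side, z up. Two bars fit side by side standing with their length along y, e.g. at x = -30 and +30 mm.
- soap1: Green soap bar, one of four alike, 26 x 90 x 50 mm, 115 g. Origin at its centre; x: thickness (26), y: length (90), z: height (50). Starts standing on a long edge in the lowest slot of the rack, square to the slope (its x, y, z along the rack's u, y, n), centre near rack (-83, 0, 60) mm. Grip it across the 26 mm at mid length.
- soap2: Green soap bar, one of four alike, 26 x 90 x 50 mm, 115 g. Origin at its centre; x: thickness (26), y: length (90), z: height (50). Starts standing on a long edge in slot 2 from the low end of the rack, square to the slope (its x, y, z along the rack's u, y, n), centre near rack (-37, 0, 92) mm. Grip it across the 26 mm at mid length.
- soap3: Green soap bar, one of four alike, 26 x 90 x 50 mm, 115 g. Origin at its centre; x: thickness (26), y: length (90), z: height (50). Starts standing on a long edge in slot 3 from the low end of the rack, square to the slope (its x, y, z along the rack's u, y, n), centre near rack (9, 0, 124) mm. Grip it across the 26 mm at mid length.
- soap4: Green soap bar, one of four alike, 26 x 90 x 50 mm, 115 g. Origin at its centre; x: thickness (26), y: length (90), z: height (50). Starts standing on a long edge in the highest slot of the rack, square to the slope (its x, y, z along the rack's u, y, n), centre near rack (54, 0, 157) mm. Grip it across the 26 mm at mid length.
- lota: Bystander, loose: round aluminium water pot, 86 mm across, 90 mm high. Origin at the centre of its underside.
- tin: Bystander, loose: closed round tin, 72 mm across, 32 mm high. Origin at the centre of its underside.
- comb: Bystander, loose: flat white plastic comb, about 33 x 130 mm, 5 mm thick, long side along its y. Origin at its middle, on the ledge.
Mind the look-alikes: they are no part of the job. Leave any purple or white look-alike of the soap3 alone.

How it is judged:
On the way, in this order (a step that is already met when the one before it is completed fails the run):
1. a first bar stands in the blue tray, none in the red (((horizontal distance between soap1 and tray_blue below 0.07 m and z of soap1 in the frame of tray_blue below 0.037 m and angle between the z axis of soap1 and the z axis of tray_blue, either way round below 0.26 rad) or (horizontal distance between soap2 and tray_blue below 0.07 m and z of soap2 in the frame of tray_blue below 0.037 m and angle between the z axis of soap2 and the z axis of tray_blue, either way round below 0.26 rad) or (horizontal distance between soap3 and tray_blue below 0.07 m and z of soap3 in the frame of tray_blue below 0.037 m and angle between the z axis of soap3 and the z axis of tray_blue, either way round below 0.26 rad) or (horizontal distance between soap4 and tray_blue below 0.07 m and z of soap4 in the frame of tray_blue below 0.037 m and angle between the z axis of soap4 and the z axis of tray_blue, either way round below 0.26 rad)) and not ((horizontal distance between soap1 and tray_red below 0.07 m and z of soap1 in the frame of tray_red below 0.037 m and angle between the z axis of soap1 and the z axis of tray_red, either way round below 0.26 rad) or (horizontal distance between soap2 and tray_red below 0.07 m and z of soap2 in the frame of tray_red below 0.037 m and angle between the z axis of soap2 and the z axis of tray_red, either way round below 0.26 rad) or (horizontal distance between soap3 and tray_red below 0.07 m and z of soap3 in the frame of tray_red below 0.037 m and angle between the z axis of soap3 and the z axis of tray_red, either way round below 0.26 rad) or (horizontal distance between soap4 and tray_red below 0.07 m and z of soap4 in the frame of tray_red below 0.037 m and angle between the z axis of soap4 and the z axis of tray_red, either way round below 0.26 rad))), for 0.2 s.
2. one bar stands in each tray (((horizontal distance between soap1 and tray_red below 0.07 m and z of soap1 in the frame of tray_red below 0.037 m and angle between the z axis of soap1 and the z axis of tray_red, either way round below 0.26 rad) or (horizontal distance between soap2 and tray_red below 0.07 m and z of soap2 in the frame of tray_red below 0.037 m and angle between the z axis of soap2 and the z axis of tray_red, either way round below 0.26 rad) or (horizontal distance between soap3 and tray_red below 0.07 m and z of soap3 in the frame of tray_red below 0.037 m and angle between the z axis of soap3 and the z axis of tray_red, either way round below 0.26 rad) or (horizontal distance between soap4 and tray_red below 0.07 m and z of soap4 in the frame of tray_red below 0.037 m and angle between the z axis of soap4 and the z axis of tray_red, either way round below 0.26 rad)) and not ((horizontal distance between each of soap2, soap1 and tray_blue below 0.07 m and z of each of soap2, soap1 in the frame of tray_blue below 0.037 m and angle between the z axis of each of soap2, soap1 and the z axis of tray_blue, either way round below 0.26 rad) or (horizontal distance between each of soap3, soap1 and tray_blue below 0.07 m and z of each of soap3, soap1 in the frame of tray_blue below 0.037 m and angle between the z axis of each of soap3, soap1 and the z axis of tray_blue, either way round below 0.26 rad) or (horizontal distance between each of soap3, soap2 and tray_blue below 0.07 m and z of each of soap3, soap2 in the frame of tray_blue below 0.037 m and angle between the z axis of each of soap3, soap2 and the z axis of tray_blue, either way round below 0.26 rad) or (horizontal distance between each of soap4, soap1 and tray_blue below 0.07 m and z of each of soap4, soap1 in the frame of tray_blue below 0.037 m and angle between the z axis of each of soap4, soap1 and the z axis of tray_blue, either way round below 0.26 rad) or (horizontal distance between each of soap4, soap2 and tray_blue below 0.07 m and z of each of soap4, soap2 in the frame of tray_blue below 0.037 m and angle between the z axis of each of soap4, soap2 and the z axis of tray_blue, either way round below 0.26 rad) or (horizontal distance between each of soap4, soap3 and tray_blue below 0.07 m and z of each of soap4, soap3 in the frame of tray_blue below 0.037 m and angle between the z axis of each of soap4, soap3 and the z axis of tray_blue, either way round below 0.26 rad))), for 0.2 s.
3. two bars stand in the blue tray, one in the red (((horizontal distance between each of soap2, soap1 and tray_blue below 0.07 m and z of each of soap2, soap1 in the frame of tray_blue below 0.037 m and angle between the z axis of each of soap2, soap1 and the z axis of tray_blue, either way round below 0.26 rad) or (horizontal distance between each of soap3, soap1 and tray_blue below 0.07 m and z of each of soap3, soap1 in the frame of tray_blue below 0.037 m and angle between the z axis of each of soap3, soap1 and the z axis of tray_blue, either way round below 0.26 rad) or (horizontal distance between each of soap3, soap2 and tray_blue below 0.07 m and z of each of soap3, soap2 in the frame of tray_blue below 0.037 m and angle between the z axis of each of soap3, soap2 and the z axis of tray_blue, either way round below 0.26 rad) or (horizontal distance between each of soap4, soap1 and tray_blue below 0.07 m and z of each of soap4, soap1 in the frame of tray_blue below 0.037 m and angle between the z axis of each of soap4, soap1 and the z axis of tray_blue, either way round below 0.26 rad) or (horizontal distance between each of soap4, soap2 and tray_blue below 0.07 m and z of each of soap4, soap2 in the frame of tray_blue below 0.037 m and angle between the z axis of each of soap4, soap2 and the z axis of tray_blue, either way round below 0.26 rad) or (horizontal distance between each of soap4, soap3 and tray_blue below 0.07 m and z of each of soap4, soap3 in the frame of tray_blue below 0.037 m and angle between the z axis of each of soap4, soap3 and the z axis of tray_blue, either way round below 0.26 rad)) and not ((horizontal distance between each of soap2, soap1 and tray_red below 0.07 m and z of each of soap2, soap1 in the frame of tray_red below 0.037 m and angle between the z axis of each of soap2, soap1 and the z axis of tray_red, either way round below 0.26 rad) or (horizontal distance between each of soap3, soap1 and tray_red below 0.07 m and z of each of soap3, soap1 in the frame of tray_red below 0.037 m and angle between the z axis of each of soap3, soap1 and the z axis of tray_red, either way round below 0.26 rad) or (horizontal distance between each of soap3, soap2 and tray_red below 0.07 m and z of each of soap3, soap2 in the frame of tray_red below 0.037 m and angle between the z axis of each of soap3, soap2 and the z axis of tray_red, either way round below 0.26 rad) or (horizontal distance between each of soap4, soap1 and tray_red below 0.07 m and z of each of soap4, soap1 in the frame of tray_red below 0.037 m and angle between the z axis of each of soap4, soap1 and the z axis of tray_red, either way round below 0.26 rad) or (horizontal distance between each of soap4, soap2 and tray_red below 0.07 m and z of each of soap4, soap2 in the frame of tray_red below 0.037 m and angle between the z axis of each of soap4, soap2 and the z axis of tray_red, either way round below 0.26 rad) or (horizontal distance between each of soap4, soap3 and tray_red below 0.07 m and z of each of soap4, soap3 in the frame of tray_red below 0.037 m and angle between the z axis of each of soap4, soap3 and the z axis of tray_red, either way round below 0.26 rad))), for 0.2 s.
At the end, for the whole second after the job is handed in: Two bars stand in the blue tray and two in the red: each bar's centre within 70 mm (level) of the tray's middle and less than 37 mm above its underside (so it rests on the floor, not the rim), its 50 mm height axis within 0.26 rad of vertical, at rest and released (((horizontal distance between each of soap2, soap1 and tray_blue below 0.07 m and z of each of soap2, soap1 in the frame of tray_blue below 0.037 m and angle between the z axis of each of soap2, soap1 and the z axis of tray_blue, either way round below 0.26 rad) or (horizontal distance between each of soap3, soap1 and tray_blue below 0.07 m and z of each of soap3, soap1 in the frame of tray_blue below 0.037 m and angle between the z axis of each of soap3, soap1 and the z axis of tray_blue, either way round below 0.26 rad) or (horizontal distance between each of soap3, soap2 and tray_blue below 0.07 m and z of each of soap3, soap2 in the frame of tray_blue below 0.037 m and angle between the z axis of each of soap3, soap2 and the z axis of tray_blue, either way round below 0.26 rad) or (horizontal distance between each of soap4, soap1 and tray_blue below 0.07 m and z of each of soap4, soap1 in the frame of tray_blue below 0.037 m and angle between the z axis of each of soap4, soap1 and the z axis of tray_blue, either way round below 0.26 rad) or (horizontal distance between each of soap4, soap2 and tray_blue below 0.07 m and z of each of soap4, soap2 in the frame of tray_blue below 0.037 m and angle between the z axis of each of soap4, soap2 and the z axis of tray_blue, either way round below 0.26 rad) or (horizontal distance between each of soap4, soap3 and tray_blue below 0.07 m and z of each of soap4, soap3 in the frame of tray_blue below 0.037 m and angle between the z axis of each of soap4, soap3 and the z axis of tray_blue, either way round below 0.26 rad)) and ((horizontal distance between each of soap2, soap1 and tray_red below 0.07 m and z of each of soap2, soap1 in the frame of tray_red below 0.037 m and angle between the z axis of each of soap2, soap1 and the z axis of tray_red, either way round below 0.26 rad) or (horizontal distance between each of soap3, soap1 and tray_red below 0.07 m and z of each of soap3, soap1 in the frame of tray_red below 0.037 m and angle between the z axis of each of soap3, soap1 and the z axis of tray_red, either way round below 0.26 rad) or (horizontal distance between each of soap3, soap2 and tray_red below 0.07 m and z of each of soap3, soap2 in the frame of tray_red below 0.037 m and angle between the z axis of each of soap3, soap2 and the z axis of tray_red, either way round below 0.26 rad) or (horizontal distance between each of soap4, soap1 and tray_red below 0.07 m and z of each of soap4, soap1 in the frame of tray_red below 0.037 m and angle between the z axis of each of soap4, soap1 and the z axis of tray_red, either way round below 0.26 rad) or (horizontal distance between each of soap4, soap2 and tray_red below 0.07 m and z of each of soap4, soap2 in the frame of tray_red below 0.037 m and angle between the z axis of each of soap4, soap2 and the z axis of tray_red, either way round below 0.26 rad) or (horizontal distance between each of soap4, soap3 and tray_red below 0.07 m and z of each of soap4, soap3 in the frame of tray_red below 0.037 m and angle between the z axis of each of soap4, soap3 and the z axis of tray_red, either way round below 0.26 rad)) and linear speed of each of soap1, soap2, soap3, soap4 below 0.02 m/s); the robot touches nothing.
It fails at once if a bar is let fall (moves faster than 0.8 m/s while not held, a fall of over 3 cm) ((contact force between soap1 and the fingers below 0.05 N and linear speed of soap1 above 0.8 m/s) or (contact force between soap2 and the fingers below 0.05 N and linear speed of soap2 above 0.8 m/s) or (contact force between soap3 and the fingers below 0.05 N and linear speed of soap3 above 0.8 m/s) or (contact force between soap4 and the fingers below 0.05 N and linear speed of soap4 above 0.8 m/s)).
It fails at once if a bystander is moved by more than 25 mm or tipped over (distance of any of lota, tin, comb from where it was at the start of the episode above 0.025 m or angle between any of lota, tin's own z axis and vertical above 0.4 rad).
It also fails if it takes over 72 s, if anything falls off the work surface, if the arm or the gripper's body presses on something with over 40 N, if the wrist force passes 120 N, or if a joint passes its speed limit or range.

ROBOT

A 6-joint arm with a two-finger parallel gripper is mounted at the origin on the work surface. World frame = base frame: x ahead of the robot, y to its left, z up, the work surface at z = 0. Lengths are in m, angles in rad, forces in N, time in s.
With the tool pointing down it reaches from about 0.425 to 0.95 m from the base axis. Payload 3.5 kg.
Tool frame: the origin (TCP) lies between the finger pads; the fingertips stand 14 mm ahead of it and the grasp point (between the pads) lies 5 mm behind it; z points along the fingers, y is the direction in which the jaws open and shut (so a half turn about z gives the same grasp; the last joint's range is limited). The gripper opens to 85 mm and grips with 20 to 120 N. Pads are 22 mm wide; open, the fingers measure 114 mm over their backs; the gripper's body (76 mm by 85 mm) begins 54 mm behind the grasp point. The pads swing forward as they close: fully open they stand 13 mm farther back than shut.
Start: joints at [-1.385, 0.286, 1.577, -0, 1.279, -0.15], TCP at [0.222, -0.637, 0.245] pointing down, gripper open.
Joint ranges: [-2.77, 2.77], [-0.9, 2.22], [0.21, 2.48], [-1.53, 4.67], [0.24, 2.81], [-2.84, 2.84]. Speed limits (rad/s): [2.79, 2.79, 3.14, 3.14, 3.14, 3.14].

INTERFACE

Orientations are given as a unit quaternion [x, y, z, w].
In Python, from plant import ctrl gives the robot as it stands. The module is installed in compiled form; this text tells all that it offers.
- The arm moves only by the tool servo_tool, never from a script. Its argument "increments" is text: rows parted by semicolons, each of 7 numbers parted by spaces: the turn, a rotation vector about the tool's x, y, z in rad, then the shift along the tool's x, y, z in cm, then the finger opening in cm, from 0 to 8.54. In form: ax ay az dx dy dz claw; .... A call has 1 to 10 rows; each row is the pose to reach, as a shift and turn from the pose commanded when the call began, along the tool's axes at that moment; what a row does not reach only later rows make up. A row lasts 1/12 s, in which the tool goes at most 41.7 mm and 7.16 degrees, less where a joint would pass 70% of its speed; a pose out of reach is approached as far as the arm can. A call with a gripper value outside its range is refused whole. The fingers move at their own pace and stop on an object; "grip_force" is the grip in N (left out, the last holds). Time passes only in rows, so rows that repeat a pose let the fingers close. It gives the time, the measured TCP pose, the force and the opening at its end, in the units of the state.
- ctrl.get_state(): the state, without advancing time (a new reading comes with each control period).
- ctrl.read_camera(name): name is "scene" or "top" or "wrist"; returns (picture, depth): 480x640x3 uint8, red, green, blue; 480x640 float32, m along the optical axis (not along the pixel's ray), 0 where there is no reading.
- ctrl.camera_info(name): a dict with "camera_matrix" (3x3 intrinsics, pixels), "world_to_cam" (4x4, takes a point from world to camera coordinates). Camera axes: x right, y down, z forward; pixel columns grow to the right and rows downward; lengths in m; the calibration is good to about 2 mm. A picture is of the moment at which its call begins: read the wrist's pose just before it. camera_info takes no time and is no camera call; for the wrist camera it gives the pose at the moment of the call.
- ctrl.sign_off(): hands the job in, once; it reports no verdict.
The state is a dict: "time": time; "qpos": joint angles; "dq": joint speeds; "joint_efforts": joint torques, N m; "eef_pos": TCP position; "tcp_rot": TCP orientation; "contact_force": force on the tool from outside, world axes, zero at the start; "wrist_torque": the same for the moment, N m; "opening": opening from 0.0 (shut) to 1.0 (fully open).
Only numpy, scipy, OpenCV 4.12 (cv2) and the standard library are available. Lean on these libraries where they do the work, as an engineer would, in place of code of your own. Each camera call takes 0.05 s, during which the arm holds its last target.

## Working session

There is one attempt and no reset: what is moved stays moved. The work goes in short steps, Python scripts to look and compute and a tool call to move; the robot and the scene stay as the last step left them, time stands still between calls to the robot, and variables do not carry over. Pictures are saved under pics/ and viewed, and the job is handed in when it is done.

Besides the shell and the picture viewer there is one more tool, called as a command line: name --argument value ..., lists and objects as JSON in quotes. servo_tool: Moves the arm, as the interface text tells. Its arguments: {"type":"object","properties":{"increments":{"type":"string"},"grip_force":{"type":"number"}},"required":["increments"]}

```bash
mkdir -p pics
python3 - <<'E'
from plant import ctrl
import cv2,numpy as np
print(ctrl.get_state())
for n in("scene","top"):
    im,d=ctrl.read_camera(n); cv2.imwrite(f"pics/{n}0.png",im[...,::-1]); np.savez(f"{n}0.npz",im=im,d=d,**ctrl.camera_info(n))
    i=ctrl.camera_info(n);print(n,np.round(i["camera_matrix"],1).tolist(),np.round(i["world_to_cam"],3).tolist())
E
```

```text
{'time': 0.0, 'qpos': array([-1.38502199e+00,  2.87193676e-01,  1.57818806e+00,  9.68518507e-06,
        1.27856400e+00, -1.49994149e-01]), 'dq': array([-0.00052979, -0.00074095,  0.00028561, -0.00219891,  0.00016874,
       -0.00012376]), 'joint_efforts': array([-2.75782426e-03, -4.05982733e+01, -2.92629987e+01, -3.12162319e-04,
        5.78931067e-03,  3.60599358e-06]), 'eef_pos': array([ 0.22232691, -0.636678  ,  0.24392246]), 'tcp_rot': array([ 9.85940061e-01,  1.67095216e-01, -1.64123976e-05, -1.17643503e-03]), 'contact_force': array([ 0.09384116,  0.44514853, -0.21952315]), 'wrist_torque': array([ 0.01908187, -0.00788107,  0.03133792]), 'opening': 1.0053733834340521}
scene [[489.5, 0.0, 315.3], [0.0, 489.5, 241.5], [0.0, 0.0, 1.0]] [[0.496, 0.868, 0.002, -0.269], [0.623, -0.354, -0.698, -0.311], [-0.605, 0.347, -0.716, 1.575], [0.0, 0.0, 0.0, 1.0]]
top [[569.1, 0.0, 316.3], [0.0, 569.1, 247.5], [0.0, 0.0, 1.0]] [[0.017, -1.0, -0.006, -0.041], [-0.988, -0.016, -0.151, 0.633], [0.151, 0.008, -0.989, 1.437], [0.0, 0.0, 0.0, 1.0]]
```

View pics/scene0.png

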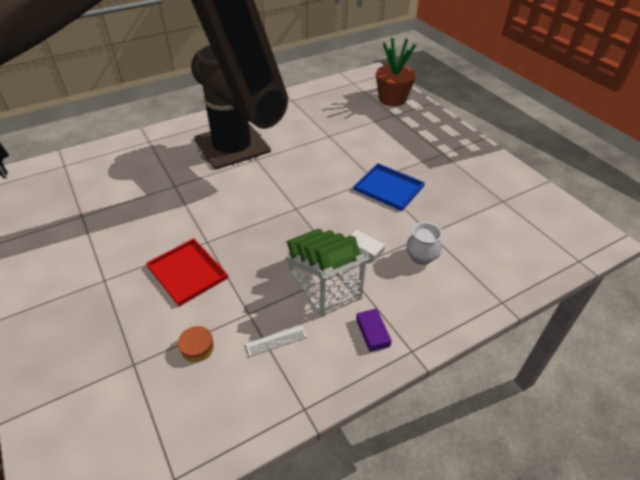

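View pics/top0.png

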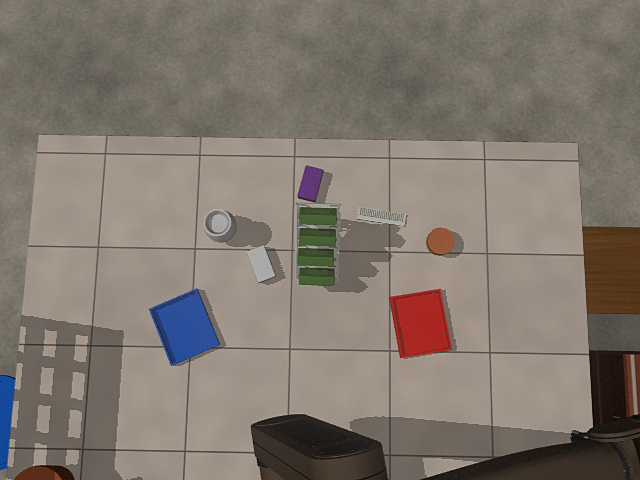

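The top view shows the green bars at about (318, 215–276), the blue tray at (185, 327), the red tray at (421, 323), the lota at (219, 225), the comb at (382, 217) and the tin at (440, 241). The white look-alike is at (261, 264) and the purple one at (311, 183).

```bash
cat > h.py <<'E'
import numpy as np,cv2
from scipy.spatial.transform import Rotation as R
def cloud(im,d,K,T):
    v,u=np.mgrid[0:480,0:640]
    p=np.stack([(u-K[0,2])/K[0,0]*d,(v-K[1,2])/K[1,1]*d,d],-1)
    return (p-T[:3,3])@T[:3,:3]
def load(n):
    z=np.load(n); return z['im'],z['d'],cloud(z['im'],z['d'],z['camera_matrix'],z['world_to_cam']),z
def ray(uv,h,z):
    K=z['camera_matrix'];T=z['world_to_cam'];c=-T[:3,:3].T@T[:3,3]
    r=np.array([(uv[0]-K[0,2])/K[0,0],(uv[1]-K[1,2])/K[1,1],1])@T[:3,:3]
    return c+r*(h-c[2])/r[2]
def masks(im):
    hsv=cv2.cvtColor(im,cv2.COLOR_RGB2HSV);H,S,V=[hsv[...,i].astype(int) for i in range(3)]
    return dict(green=(H>35)&(H<75)&(S>100)&(V>25),blue=(H>105)&(H<122)&(S>150),red=((H<4)|(H>176))&(S>200)&(V>100),purple=(H>125)&(H<150)&(S>90))
E
python3 - <<'E'
from h import *
im,d,P,z=load('top0.npz')
M=masks(im)
for k,m in M.items():
    cs,_=cv2.findContours(m.astype(np.uint8),0,2)
    for c in cs:
        if cv2.contourArea(c)<150: continue
        mm=np.zeros((480,640),np.uint8);cv2.drawContours(mm,[c],-1,1,-1)
        q=P[(mm>0)&(d>0)]
        print(k,cv2.contourArea(c),cv2.boundingRect(c),'mean',q.mean(0).round(3),'z',np.percentile(q[:,2],[2,50,98]).round(3))
        if k in('blue','red'):
            rc=cv2.minAreaRect(c);b=cv2.boxPoints(rc);W=np.array([ray(p,.016,z) for p in b]);print(rc,W.round(3).tolist(),W.mean(0).round(4))
g=M['green']&(d>0)
for n in('top0.npz','scene0.npz'):
    im,d,P,z=load(n);g=masks(im)['green']&(d>0)&(abs(P[...,2]-.12)<.1)
    q=P[g];print(n,len(q),q.min(0).round(3),q.max(0).round(3))
    # any table height check
im,d,P,z=load('top0.npz')
for r in range(196,294,3): print(r,im[r,318],P[r,318].round(3),P[r,303].round(3),P[r,332].round(3))
E
```

```text
green 442.5 (299, 268, 35, 18) mean [ 0.554 -0.031  0.077] z [0.054 0.08  0.09 ]
green 489.5 (298, 248, 35, 18) mean [ 0.6   -0.028  0.11 ] z [0.087 0.111 0.123]
green 453.0 (299, 229, 36, 17) mean [ 0.644 -0.031  0.143] z [0.121 0.144 0.155]
green 533.5 (299, 208, 37, 17) mean [ 0.691 -0.033  0.174] z [0.149 0.176 0.186]
blue 920.5 (0, 375, 15, 95) mean [ 0.118  1.02  -0.475] z [-0.489 -0.477 -0.447]
((6.999999046325684, 421.9999694824219), (13.999998092651367, 93.99998474121094), 0.0) [[0.06, 0.759, 0.016], [0.292, 0.782, 0.016], [0.292, 0.746, 0.016], [0.061, 0.723, 0.016]] [0.1763 0.7524 0.016 ]
blue 3048.5 (149, 289, 70, 77) mean [0.424 0.315 0.007] z [-0.     0.007  0.02 ]
((183.48275756835938, 326.7068786621094), (61.8365478515625, 51.994693756103516), 68.19859313964844) [[0.471, 0.41, 0.016], [0.524, 0.285, 0.016], [0.376, 0.218, 0.016], [0.325, 0.341, 0.016]] [0.424  0.3136 0.016 ]
red 2433.0 (391, 293, 60, 65) mean [ 0.439 -0.311  0.006] z [-0.002  0.006  0.018]
((420.3238220214844, 324.5016784667969), (58.56565475463867, 51.67217254638672), 79.99201965332031) [[0.501, -0.2
[... 2316 characters left out ...]
.003 0.056] [ 0.58  -0.072  0.052]
271 [63 81 48] [ 0.569 -0.036  0.068] [0.569 0.002 0.067] [ 0.571 -0.072  0.063]
274 [63 81 48] [ 0.561 -0.036  0.081] [0.56  0.002 0.082] [ 0.562 -0.072  0.076]
277 [ 75 101  56] [ 0.552 -0.036  0.087] [0.552 0.002 0.08 ] [ 0.553 -0.072  0.087]
280 [71 94 50] [ 0.545 -0.036  0.081] [0.544 0.001 0.089] [ 0.546 -0.072  0.084]
283 [68 93 48] [ 0.538 -0.036  0.079] [0.537 0.002 0.077] [ 0.539 -0.072  0.073]
286 [164 150 142] [ 0.537 -0.036 -0.004] [ 0.536  0.004 -0.001] [ 0.538 -0.074 -0.002]
289 [150 141 128] [ 0.529 -0.036 -0.003] [0.528 0.003 0.007] [ 0.529 -0.074  0.001]
292 [153 141 130] [ 0.521 -0.037  0.002] [ 0.52   0.003 -0.001] [ 0.521 -0.074  0.007]
```

```bash
cat >> h.py <<'E'
def rot(yaw,tilt):
    # tool y = direction yaw horizontally (rack u projected), tilt: tool z = down tilted toward yaw dir
    y=np.array([np.cos(tilt),0,np.sin(tilt)]);zz=np.array([np.sin(tilt),0,-np.cos(tilt)]);x=np.cross(y,zz)
    return R.from_euler('z',yaw)*R.from_matrix(np.stack([x,y,zz],1))
def go(pos,r,s=None):
    """increment from measured pose to TCP target"""
    if s is None:
        from plant import ctrl; s=ctrl.get_state()
    c=R.from_quat(s['tcp_rot']);a=(c.inv()*r).as_rotvec();t=c.inv().apply(np.array(pos)-s['eef_pos'])*100
    print('inc',a.round(4),t.round(3)); return a,t
E
python3 - <<'E'
from h import *
from plant import ctrl
im,d,P,z=load('top0.npz')
M=masks(im)
# bar ends: yaw from top face bright pixels
g=M['green']&(d>0)&(P[...,0]>.5)&(P[...,2]>.03)&(im[...,1]>90)
n,lab,st,ce=cv2.connectedComponentsWithStats(g.astype(np.uint8))
for i in range(1,n):
    if st[i,4]<100: continue
    c,_=cv2.findContours((lab==i).astype(np.uint8),0,2);rc=cv2.minAreaRect(c[0])
    print(st[i],rc,P[lab==i].mean(0).round(4))
    h=P[lab==i][:,2].mean(); b=np.array([ray(p,h,z)[:2] for p in cv2.boxPoints(rc)]);print(b.round(4).tolist())
n=np.array([-np.sin(.61),0,np.cos(.61)])
go(np.array([.642,-.033,.088])+.19*n,rot(0,.61))
E
```

```text
[299 215  37  10 322] ((317.0, 219.5), (9.0, 36.0), 90.0) [ 0.6822 -0.0324  0.1784]
[[0.6916, 0.0113], [0.6929, -0.075], [0.671, -0.0752], [0.6696, 0.0109]]
[299 236  36  10 305] ((316.5093688964844, 240.20997619628906), (35.271976470947266, 8.640665054321289), 1.8476102352142334) [ 0.6363 -0.0309  0.1465]
[[0.6263, 0.0117], [0.6477, 0.0115], [0.6462, -0.0746], [0.6249, -0.0742]]
[298 256  35  10 276] ((315.001220703125, 260.4655456542969), (34.28996658325195, 8.167559623718262), 1.9749339818954468) [ 0.5908 -0.0286  0.1143]
[[0.5812, 0.0144], [0.6016, 0.0142], [0.6, -0.071], [0.5796, -0.0706]]
[299 276  35   9 271] ((316.0, 280.0), (8.0, 34.0), 90.0) [ 0.545  -0.0315  0.0822]
[[0.5545, 0.0119], [0.5559, -0.0741], [0.5356, -0.0744], [0.5342, 0.0114]]
inc [-0.5312  0.3745 -1.195 ] [ 49.238 -46.757   0.147]
```

Run:
```python
from h import *
im=cv2.imread('pics/top0.png'); c=im[280:375,375:470];c2=im[280:375,140:235]
cv2.imwrite('pics/crop.png',np.hstack([cv2.resize(c2,(400,400),interpolation=0),cv2.resize(c,(400,400),interpolation=0)]))
```

```text
(no output)
```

View pics/crop.png

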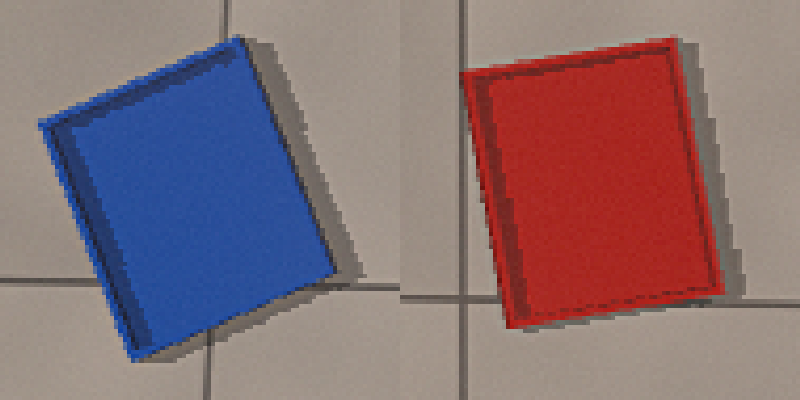

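servo_tool --increments "-0.53 0.375 -1.195 49.2 -46.8 0.1 8.5;-0.53 0.375 -1.195 49.2 -46.8 0.1 8.5;-0.53 0.375 -1.195 49.2 -46.8 0.1 8.5;-0.53 0.375 -1.195 49.2 -46.8 0.1 8.5;-0.53 0.375 -1.195 49.2 -46.8 0.1 8.5;-0.53 0.375 -1.195 49.2 -46.8 0.1 8.5;-0.53 0.375 -1.195 49.2 -46.8 0.1 8.5;-0.53 0.375 -1.195 49.2 -46.8 0.1 8.5;-0.53 0.375 -1.195 49.2 -46.8 0.1 8.5;-0.53 0.375 -1.195 49.2 -46.8 0.1 8.5"

```text
time: 0.93
eef_pos: [0.4131, -0.2645, 0.2443]
tcp_rot: [0.712, 0.644, 0.198, 0.199]
contact_force: [0.6, -0.3, 1.2]
opening: 0.995
```

Run:
```python
from h import *
im,d,P,z=load('top0.npz')
for nm,off,pts in(('blue',(140,280),[(40,122),(242,38),(336,272),(134,360)]),('red',(375,280),[(62,72),(277,38),(324,294),(108,328)])):
    W=np.array([ray((p[0]/400*95+off[0]-.5,p[1]/400*95+off[1]-.5),.016,z)[:2] for p in pts])
    print(nm,W.round(3).tolist(),W.mean(0).round(4),[np.linalg.norm(W[i]-W[i-1]).round(4) for i in range(4)])
    L=(W[1]-W[2])+(W[0]-W[3]);print('yaw',np.arctan2(L[1],L[0]))
n=np.array([-np.sin(.61),0,np.cos(.61)])
go(np.array([.642,-.033,.088])+.19*n,rot(0,.61))
```

```text
blue [[0.469, 0.407], [0.524, 0.283], [0.38, 0.218], [0.325, 0.34]] [0.4244 0.3119] [np.float64(0.1592), np.float64(0.1351), np.float64(0.1577), np.float64(0.134)]
yaw 0.4292275111673555
red [[0.511, -0.224], [0.534, -0.358], [0.377, -0.385], [0.354, -0.252]] [ 0.4439 -0.3048] [np.float64(0.1591), np.float64(0.1364), np.float64(0.1594), np.float64(0.1349)]
yaw 0.17086797850532512
inc [-0.0408  0.0297 -0.0911] [24.145  7.912  5.86 ]
```

servo_tool --increments "-0.04 0.03 -0.09 24.1 7.9 5.9 8.5;-0.04 0.03 -0.09 24.1 7.9 5.9 8.5;-0.04 0.03 -0.09 24.1 7.9 5.9 8.5;-0.04 0.03 -0.09 24.1 7.9 5.9 8.5;-0.04 0.03 -0.09 24.1 7.9 5.9 8.5;-0.04 0.03 -0.09 24.1 7.9 5.9 8.5;-0.04 0.03 -0.09 24.1 7.9 5.9 8.5;-0.04 0.03 -0.09 24.1 7.9 5.9 4.4;-0.04 0.03 -0.09 24.1 7.9 5.9 4.4;-0.04 0.03 -0.09 24.1 7.9 5.9 4.4"

```text
time: 1.77
eef_pos: [0.5336, -0.0368, 0.2433]
tcp_rot: [0.677, 0.673, 0.211, 0.211]
contact_force: [-0.3, -0.1, -0.4]
opening: 0.596
```

Run:
```python
from h import *
from plant import ctrl
n=np.array([-np.sin(.61),0,np.cos(.61)])
s=ctrl.get_state();print(s['eef_pos'],s['qpos'],s['opening'],s['time']);go(np.array([.642,-.033,.088])+.19*n,rot(0,.61))
i=ctrl.camera_info('wrist');im,d=ctrl.read_camera('wrist');cv2.imwrite('pics/w1.png',im[...,::-1]);np.savez('w1.npz',im=im,d=d,**i,eef=s['eef_pos'],q=s['tcp_rot'])
```

```text
[ 0.53363867 -0.03682382  0.24330433] [-0.34518507 -0.3186158   2.25577875  0.32115403  0.65111195 -0.53946686] 0.5962952855163145 1.7667
inc [-0.0039  0.0016 -0.0065] [ 0.382 -0.018 -0.063]
```

View pics/w1.png

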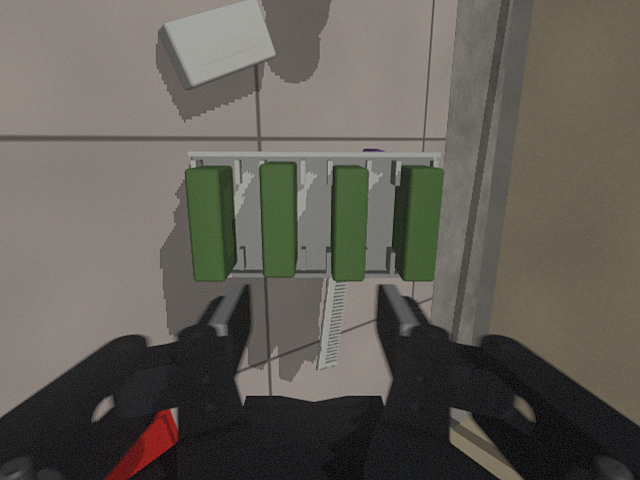

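The wrist view shows the four bars at columns about 210, 280, 349 and 418, rows 165–280. The jaws are visible below, and the comb lies at (333, 320) beneath the far side of the rack.

Run:
```python
from h import *
im,d,P,z=load('w1.npz')
T=z['world_to_cam'];print('cam pos',-T[:3,:3].T@T[:3,3],'tcp',z['eef'])
g=masks(im)['green']&(d>0)
N=np.array([-np.sin(.61),0,np.cos(.61)]);U=np.array([np.cos(.61),0,np.sin(.61)])
n,lab,st,ce=cv2.connectedComponentsWithStats(g.astype(np.uint8))
for i in range(1,n):
    if st[i,4]<300: continue
    q=P[lab==i]; h=q@N; top=q[h>np.percentile(h,90)-.006]
    u=top@U;y=top[:,1]
    # yaw: line fit of centre u vs y
    bins=np.linspace(-.07,.005,12);cu=[(u[abs(y-b)<.006].min()+u[abs(y-b)<.006].max())/2 for b in bins if (abs(y-b)<.006).sum()>5]
    cb=[b for b in bins if (abs(y-b)<.006).sum()>5]
    print(st[i],'n',np.median(top@N).round(4),'u',np.percentile(u,[1,99]).round(4),'y',np.percentile(y,[.5,99.5]).round(4),'slope',np.polyfit(cb,cu,1)[0].round(3))
O=np.array([.642,-.033,0]);
for c in((-83,60),(-37,92),(9,124),(54,157)):
    p=O+np.array([c[0],0,c[1]])/1000;print('pred n top',(p@N+.025).round(4),'u',(p@U).round(4))
```

```text
cam pos [0.46030939 0.02893165 0.34940899] tcp [ 0.53363867 -0.03682382  0.24330433]
[ 260  162   37  115 2518] n -0.245 u [0.5359 0.5608] y [-0.0736  0.0137] slope 0.011
[ 185  166   48  115 2970] n -0.2449 u [0.4805 0.505 ] y [-0.0768  0.0105] slope 0.009
[ 332  166   36  115 2387] n -0.245 u [0.592  0.6159] y [-0.0773  0.0099] slope 0.012
[ 403  166   40  115 3012] n -0.245 u [0.6479 0.6713] y [-0.0776  0.0096] slope 0.015
pred n top -0.2461 u 0.4926
pred n top -0.2462 u 0.5486
pred n top -0.2463 u 0.6046
pred n top -0.245 u 0.6604
```

servo_tool --increments "-0.004 0.002 -0.006 0.4 -4.2 4.5 4.4;-0.004 0.002 -0.006 0.4 -8.4 9 4.4;-0.004 0.002 -0.006 0.4 -8.4 9.4 4.4;-0.004 0.002 -0.006 0.4 -8.4 9.4 4.4;-0.004 0.002 -0.006 0.4 -8.4 9.4 4.4;-0.004 0.002 -0.006 0.4 -8.4 9.4 4.4"

```text
time: 2.32
eef_pos: [0.5202, -0.0335, 0.1211]
tcp_rot: [0.675, 0.673, 0.213, 0.214]
contact_force: [0.6, 0.0, -0.1]
opening: 0.52
```

```bash
cat >> h.py <<'E'
N=np.array([-np.sin(.61),0,np.cos(.61)]);U=np.array([np.cos(.61),0,np.sin(.61)])
UU=[.4928,.5484,.604,.6596]
def barpose(k,up=0): return UU[k]*U+(-.271+up)*N+np.array([0,-.033,0])
RK=rot(-.008,.61)
E
python3 - <<'E'
from h import *
from plant import ctrl
s=ctrl.get_state();print(s['eef_pos'],s['qpos'],s['opening'],s['time'])
go(barpose(0),RK,s)
E
```

```text
[ 0.52017853 -0.03345616  0.12111465] [-0.35039157 -0.15744363  2.38176596  0.55165111  0.38432097 -0.80745217] 0.5198254181318769 2.3167
inc [ 0.0043 -0.0031  0.0054] [ 0.056 -0.326  7.226]
```

servo_tool --increments "0.004 -0.003 0.005 0.05 -0.3 0 4.4;0.004 -0.003 0.005 0.05 -0.3 1.5 4.4;0.004 -0.003 0.005 0.05 -0.3 3 4.4;0.004 -0.003 0.005 0.05 -0.3 4 4.4;0.004 -0.003 0.005 0.05 -0.3 4 4.4;0.004 -0.003 0.005 0.05 -0.3 4 4.4"

```text
time: 2.82
eef_pos: [0.5408, -0.0318, 0.0866]
tcp_rot: [0.676, 0.673, 0.212, 0.213]
contact_force: [-0.0, -0.7, -0.3]
opening: 0.517
```

Run:
```python
from h import *
from plant import ctrl
s=ctrl.get_state();print(s['eef_pos'],s['qpos'],s['opening'],s['time'],s['contact_force'])
go(barpose(0),RK,s)
im,d=ctrl.read_camera('wrist');cv2.imwrite('pics/w2.png',im[...,::-1])
```

```text
[ 0.5407521  -0.03175606  0.08657376] [-0.32686841 -0.02719346  2.3441798   0.66228499  0.29920689 -0.90692511] 0.517175900292703 2.8167 [-0.04992152 -0.68262788 -0.29775574]
inc [ 0.0005 -0.0016  0.0023] [-1.150e-01 -3.000e-03  3.218e+00]
```

View pics/w2.png

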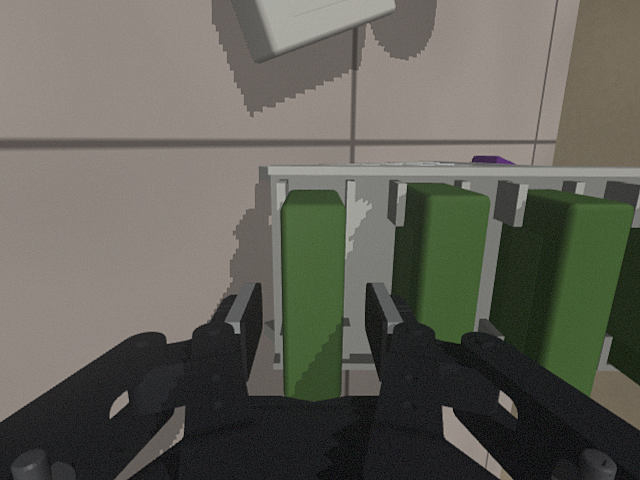

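The bar sits centred between the pads. Joint 5 is close to its limit, so I'm tilting slightly and gripping a little higher.

servo_tool --increments "0.05 -0.002 0.002 -0.1 0 0 4.4;0.05 -0.002 0.002 -0.1 0 1 4.4;0.05 -0.002 0.002 -0.1 0 2 4.4;0.05 -0.002 0.002 -0.1 0 2.8 4.4;0.05 -0.002 0.002 -0.1 0 2.8 4.4;0.05 -0.002 0.002 -0.1 0 2.8 4.4" --grip_force 35

```text
time: 3.37
eef_pos: [0.5553, -0.0323, 0.0616]
tcp_rot: [0.683, 0.677, 0.194, 0.195]
contact_force: [-0.8, -0.5, -0.5]
opening: 0.513
```

Run:
```python
from h import *
from plant import ctrl
s=ctrl.get_state();print(s['eef_pos'],s['qpos'],s['opening'],s['time'],s['contact_force'])
go(barpose(0),RK,s)
```

```text
[ 0.55526234 -0.03234122  0.06162079] [-0.30862777  0.07086514  2.28913314  0.58055372  0.29035535 -0.81822864] 0.5132235763973187 3.3667 [-0.83537293 -0.53631161 -0.47150471]
inc [-0.0527 -0.0004 -0.0002] [-0.063  0.256  0.329]
```

servo_tool --increments "0 0 0 0 0.2 0 4.4;0 0 0 0 0.2 0 1.5;0 0 0 0 0.2 0 1.5;0 0 0 0 0.2 0 1.5;0 0 0 0 0.2 0 1.5;0 0 0 0 0.2 0 1.5;0 0 0 0 0.2 0 1.5" --grip_force 35

```text
time: 3.95
eef_pos: [0.5577, -0.0326, 0.0636]
tcp_rot: [0.682, 0.677, 0.194, 0.196]
contact_force: [-2.8, 1.3, 6.3]
opening: 0.3
```

servo_tool --increments "0 0 0 0 0.1 -1 1.5;0 0 0 0 0.05 -2.5 1.5;0 0 0 0 0 -4.5 1.5;0 0 0 0 -0.1 -6.5 1.5;0 0 0 0 -0.2 -9 1.5;0 0 0 0 -0.2 -10 1.5;0 0 0 0 -0.2 -10 1.5"

```text
time: 4.53
eef_pos: [0.5023, -0.0321, 0.148]
tcp_rot: [0.682, 0.677, 0.194, 0.197]
contact_force: [1.4, 0.1, -1.6]
opening: 0.299
```

```bash
cat >> h.py <<'E'
BL=(np.array([.4244,.3119]),.429);RD=(np.array([.4439,-.3048]),.171)
def slot(t,x,z):
    c,y=t; return np.array([c[0]+x*np.cos(y),c[1]+x*np.sin(y),z]),rot(y,0)
E
python3 - <<'E'
from h import *
from plant import ctrl
s=ctrl.get_state();print(s['eef_pos'],s['qpos'],s['opening'],s['time'],s['contact_force'])
p,r=slot(BL,.03,.15);print(p);go(p,r,s)
im,d=ctrl.read_camera('wrist');cv2.imwrite('pics/w3.png',im[...,::-1])
E
```

```text
[ 0.50226765 -0.03212572  0.14804863] [-0.35165473 -0.24804711  2.38055522  0.37696909  0.50555791 -0.62825225] 0.298950913906946 4.5333 [ 1.41089134  0.13267378 -1.60530701]
[0.45168146 0.32437885 0.15      ]
inc [ 0.551   0.1233 -0.4252] [35.609 -4.405 -3.035]
```

View pics/w3.png

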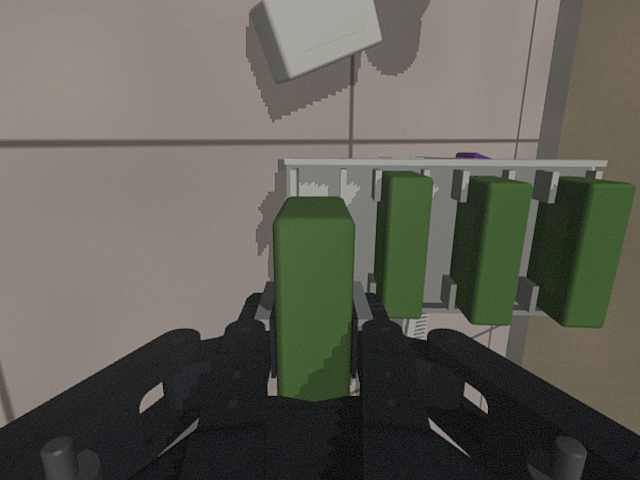

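servo_tool --increments "0.11 0.025 -0.085 3.5 -0.4 -0.3 1.5;0.22 0.05 -0.17 7 -0.9 -0.6 1.5;0.33 0.07 -0.255 11 -1.4 -1 1.5;0.44 0.1 -0.34 15 -1.9 -1.3 1.5;0.55 0.123 -0.425 19 -2.3 -1.6 1.5;0.55 0.123 -0.425 23 -2.8 -2 1.5;0.55 0.123 -0.425 27 -3.3 -2.3 1.5;0.55 0.123 -0.425 31 -3.8 -2.6 1.5;0.55 0.123 -0.425 34 -4.2 -2.9 1.5;0.55 0.123 -0.425 35.6 -4.4 -3 1.5"

```text
time: 5.42
eef_pos: [0.4506, 0.3278, 0.1463]
tcp_rot: [0.539, 0.842, -0.001, -0.003]
contact_force: [0.4, -0.4, -1.7]
opening: 0.3
```

servo_tool --increments "0 0 0 0 0 0 1.5;0 0 0 0 0 0 1.5"

```text
time: 5.58
eef_pos: [0.4512, 0.3249, 0.1464]
tcp_rot: [0.54, 0.842, -0.001, -0.002]
contact_force: [0.5, -0.1, -1.5]
opening: 0.304
```

Run:
```python
from h import *
from plant import ctrl
s=ctrl.get_state();print(s['eef_pos'],s['qpos'],s['opening'],s['time'],s['contact_force'])
p,r=slot(BL,.03,.08);print(p);go(p,r,s)
i=ctrl.camera_info('wrist');im,d=ctrl.read_camera('wrist');cv2.imwrite('pics/w4.png',im[...,::-1])
np.savez('w4.npz',im=im,d=d,**i)
```

```text
[0.45115683 0.32487634 0.14644706] [0.44073146 0.13194476 1.94935268 0.00226933 1.06491125 0.00853735] 0.30435424513356 5.5833 [ 0.50857382 -0.14024065 -1.51732992]
[0.45168146 0.32437885 0.08      ]
inc [-0.0046 -0.0019  0.0021] [-0.08   0.058  6.644]
```

View pics/w4.png

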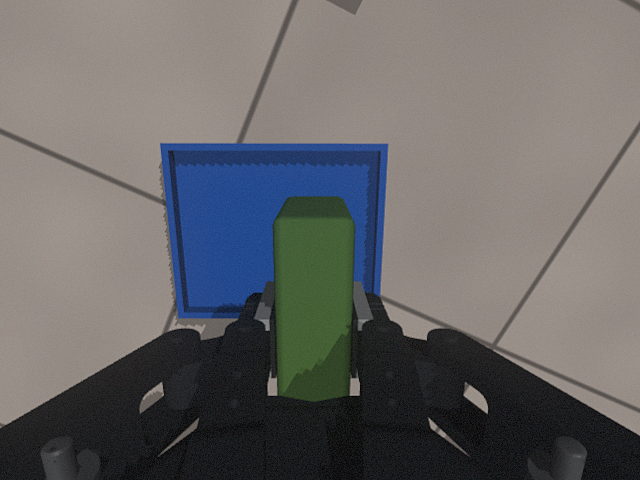

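servo_tool --increments "-0.004 -0.002 0.002 -0.1 0.05 2 1.5;-0.004 -0.002 0.002 -0.1 0.05 5 1.5;-0.004 -0.002 0.002 -0.1 0.05 8 1.5;-0.004 -0.002 0.002 -0.1 0.05 9.5 1.5;-0.004 -0.002 0.002 -0.1 0.05 10.5 1.5;-0.004 -0.002 0.002 -0.1 0.05 10.8 1.5;-0.004 -0.002 0.002 -0.1 0.05 10.8 1.5"

```text
time: 6.22
eef_pos: [0.4527, 0.323, 0.0399]
tcp_rot: [0.542, 0.84, 0.001, 0.0]
contact_force: [-0.4, 0.6, -0.6]
opening: 0.3
```

servo_tool --increments "0 0 0 0 0 0.15 1.5;0 0 0 0 0 0.3 1.5;0 0 0 0 0 0.3 1.5"

```text
time: 6.47
eef_pos: [0.4534, 0.3242, 0.0386]
tcp_rot: [0.541, 0.841, 0.002, 0.001]
contact_force: [0.0, -0.4, 0.0]
opening: 0.302
```

servo_tool --increments "0 0 0 0 0 0.15 1.5;0 0 0 0 0 0.3 1.5;0 0 0 0 0 0.4 1.5;0 0 0 0 0 0.4 1.5"

```text
time: 6.8
eef_pos: [0.4524, 0.3239, 0.0333]
tcp_rot: [0.541, 0.841, 0.001, 0.001]
contact_force: [0.0, -0.3, -0.7]
opening: 0.3
```

servo_tool --increments "0 0 0 0 0 0.15 1.5;0 0 0 0 0 0.25 1.5;0 0 0 0 0 0.25 1.5"

```text
time: 7.05
eef_pos: [0.4529, 0.3241, 0.0327]
tcp_rot: [0.541, 0.841, 0.001, 0.0]
contact_force: [-3.2, -2.2, 8.4]
opening: 0.3
```

servo_tool --increments "0 0 0 0 0 0 4.4;0 0 0 0 0 0 4.4;0 0 0 0 0 0 4.4;0 0 0 0 0 0 4.4;0 0 0 0 0 -2 4.4;0 0 0 0 0 -6 4.4;0 0 0 0 0 -10 4.4;0 0 0 0 0 -14 4.4;0 0 0 0 0 -17 4.4;0 0 0 0 0 -17 4.4"

```text
time: 7.88
eef_pos: [0.456, 0.3256, 0.2096]
tcp_rot: [0.541, 0.841, 0.008, 0.005]
contact_force: [1.0, 1.0, 0.5]
opening: 0.515
```

Run:
```python
from h import *
from plant import ctrl
s=ctrl.get_state();print(s['eef_pos'],s['opening'],s['time'],s['contact_force'])
go(barpose(1,.09),RK,s)
i=ctrl.camera_info('wrist');im,d=ctrl.read_camera('wrist');cv2.imwrite('pics/w5.png',im[...,::-1])
np.savez('w5.npz',im=im,d=d,**i)
```

```text
[0.45603125 0.3256469  0.20962211] 0.5145772696611238 7.8833 [0.96346271 1.00113397 0.52894001]
inc [-0.583  -0.1366  0.4197] [-36.67   -6.086   4.26 ]
```

View pics/w5.png

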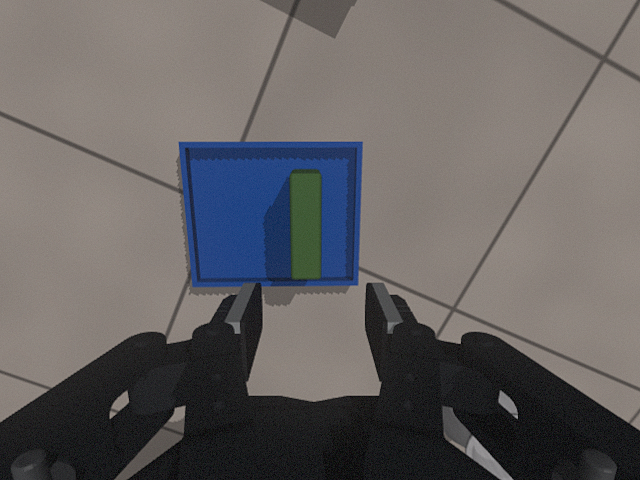

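The green bar stands in the blue tray at columns 290–322, rows 170–280. I'll check its exact position.

```bash
cat >> h.py <<'E'
def chk(f,t):
    im,d,P,z=load(f);g=masks(im)['green']&(d>0)
    c,y=t;Rz=np.array([[np.cos(y),np.sin(y)],[-np.sin(y),np.cos(y)]])
    n,lab,st,ce=cv2.connectedComponentsWithStats(g.astype(np.uint8))
    for i in range(1,n):
        if st[i,4]<300: continue
        q=P[lab==i];top=q[q[:,2]>np.percentile(q[:,2],90)-.006];l=(top[:,:2]-c)@Rz.T
        print('bar ztop',np.median(top[:,2]).round(4),'x',np.percentile(l[:,0],[1,99]).round(4),'y',np.percentile(l[:,1],[1,99]).round(4))
    m=(masks(im)['blue'] if t is BL else masks(im)['red'])&(d>0);q=P[m];q=q[(q[:,2]>.012)&(q[:,2]<.022)];l=(q[:,:2]-c)@Rz.T
    print('rim',np.percentile(l,[1,99],axis=0).round(4).tolist())
E
python3 -c "
from h import *
chk('w5.npz',BL)"
```

```text
bar ztop 0.0553 x [0.0177 0.0418] y [-0.0437  0.0359]
rim [[-0.0792, -0.0666], [0.0789, 0.0667]]
```

servo_tool --increments "-0.1 -0.025 0.07 -3.5 -0.6 0 4.4;-0.2 -0.05 0.14 -7 -1.2 0 4.4;-0.3 -0.07 0.21 -11 -2 0.5 4.4;-0.4 -0.1 0.28 -15 -2.6 1 4.4;-0.5 -0.12 0.35 -19 -3.2 1.5 4.4;-0.58 -0.137 0.42 -23 -3.9 2 4.4;-0.58 -0.137 0.42 -27 -4.5 2.6 4.4;-0.58 -0.137 0.42 -31 -5.2 3.2 4.4;-0.58 -0.137 0.42 -34.5 -5.8 3.8 4.4;-0.58 -0.137 0.42 -36.7 -6.1 4.2 4.4"

```text
time: 8.77
eef_pos: [0.548, -0.0388, 0.1565]
tcp_rot: [0.68, 0.673, 0.202, 0.21]
contact_force: [1.1, -0.3, 0.2]
opening: 0.517
```

servo_tool --increments "0 0 0 0 0 0 4.4;0 0 0 0 0 0 4.4;0 0 0 0 0 0 4.4"

```text
time: 9.02
eef_pos: [0.5476, -0.035, 0.157]
tcp_rot: [0.679, 0.674, 0.203, 0.209]
contact_force: [0.2, 0.0, 0.1]
opening: 0.514
```

Run:
```python
from h import *
from plant import ctrl
s=ctrl.get_state();print(s['eef_pos'],s['qpos'],s['opening'],s['time'],s['contact_force'])
go(barpose(1,.04),RK,s);go(barpose(1,.004),RK,s)
```

```text
[ 0.5476433  -0.0350453   0.15699528] [-0.32207501 -0.14843314  2.28859297  0.38330321  0.46175503 -0.61267126] 0.5142840244232769 9.0167 [0.19566904 0.04731858 0.07701543]
inc [-0.0195  0.0056  0.003 ] [0.255 1.047 4.573]
inc [-0.0195  0.0056  0.003 ] [0.291 1.118 8.173]
```

servo_tool --increments "-0.02 0.006 0.003 0.25 1.05 0 4.4;-0.02 0.006 0.003 0.25 1.05 2 4.4;-0.02 0.006 0.003 0.25 1.05 4 4.4;-0.02 0.006 0.003 0.25 1.05 4.5 4.4;-0.02 0.006 0.003 0.25 1.05 4.5 4.4;-0.02 0.006 0.003 0.25 1.05 4.5 4.4"

```text
time: 9.52
eef_pos: [0.582, -0.0324, 0.1269]
tcp_rot: [0.676, 0.672, 0.212, 0.214]
contact_force: [0.6, 0.5, 0.6]
opening: 0.515
```

Run:
```python
from h import *
from plant import ctrl
s=ctrl.get_state();print(s['eef_pos'],s['qpos'],s['opening'],s['time'],s['contact_force'])
go(barpose(1,.004),RK,s)
im,d=ctrl.read_camera('wrist');cv2.imwrite('pics/w6.png',im[...,::-1])
```

```text
[ 0.58204273 -0.03239111  0.12688417] [-0.29763883 -0.01379595  2.23676316  0.48098919  0.3646704  -0.69475541] 0.5145145705115175 9.5167 [0.6277132  0.46173218 0.55829197]
inc [ 0.0024 -0.0009  0.0019] [-0.048 -0.144  3.757]
```

View pics/w6.png

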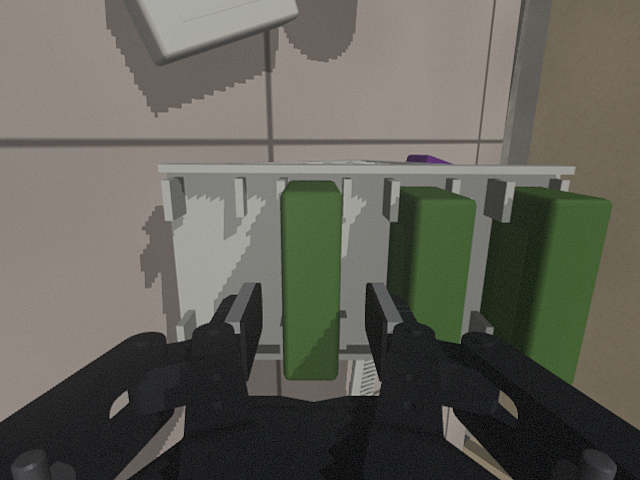

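Bar 2, at column 311, lies centred between the jaws at columns 250 and 378. Descending to grip it.

servo_tool --increments "0 0 0 0 -0.15 1.2 4.4;0 0 0 0 -0.15 2.4 4.4;0 0 0 0 -0.15 3.4 4.4;0 0 0 0 -0.15 3.7 4.4;0 0 0 0 -0.15 3.7 4.4;0 0 0 0 -0.15 3.7 1.5;0 0 0 0 -0.15 3.7 1.5;0 0 0 0 -0.15 3.7 1.5;0 0 0 0 -0.15 3.7 1.5;0 0 0 0 -0.15 3.7 1.5"

```text
time: 10.4
eef_pos: [0.6027, -0.0337, 0.0971]
tcp_rot: [0.676, 0.672, 0.213, 0.215]
contact_force: [-6.0, -1.0, 6.6]
opening: 0.301
```

Run:
```python
from h import *
from plant import ctrl
s=ctrl.get_state();print(s['eef_pos'],s['qpos'],s['opening'],s['time'],s['contact_force'])
go(barpose(1,.004),RK,s)
```

```text
[ 0.60266968 -0.03374068  0.09711594] [-0.28690708  0.08939358  2.1994069   0.56365333  0.30112224 -0.7740975 ] 0.3014141528599818 10.4 [-5.97972235 -0.95518537  6.6313272 ]
inc [0.0044 0.0003 0.0012] [ 0.074 -0.122  0.134]
```

servo_tool --increments "0 0 0 0 0 -1 1.5;0 0 0 0 0 -2.5 1.5;0 0 0 0 0 -4.5 1.5;0 0 0 0 0 -7 1.5;0 0 0 0 0 -9.5 1.5;0 0 0 0 0 -11 1.5;0 0 0 0 0 -11 1.5;0 0 0 0 0 -11 1.5"

```text
time: 11.07
eef_pos: [0.5394, -0.0334, 0.1868]
tcp_rot: [0.676, 0.671, 0.213, 0.216]
contact_force: [1.1, -0.7, -1.9]
opening: 0.298
```

Run:
```python
from h import *
from plant import ctrl
s=ctrl.get_state();print(s['eef_pos'],s['qpos'],s['opening'],s['time'],s['contact_force'])
p,r=slot(RD,.03,.15);print(p);go(p,r,s)
```

```text
[ 0.53941071 -0.03335104  0.18678939] [-0.33098076 -0.2283472   2.29983468  0.38203849  0.51035924 -0.60473827] 0.29786304317560974 11.0667 [ 1.10942934 -0.66383248 -1.88589127]
[ 0.47346245 -0.29969496  0.15      ]
inc [ 0.6137  0.0565 -0.1729] [-26.681  -7.357  -0.649]
```

servo_tool --increments "0.1 0.01 -0.03 -3 -0.8 -0.5 1.5;0.2 0.02 -0.06 -6 -1.6 -0.7 1.5;0.3 0.03 -0.09 -9.5 -2.5 -0.7 1.5;0.4 0.04 -0.12 -13 -3.5 -0.7 1.5;0.5 0.05 -0.15 -16.5 -4.5 -0.7 1.5;0.6 0.055 -0.17 -20 -5.5 -0.7 1.5;0.614 0.057 -0.173 -23.5 -6.5 -0.7 1.5;0.614 0.057 -0.173 -26 -7.2 -0.7 1.5;0.614 0.057 -0.173 -26.7 -7.4 -0.7 1.5;0.614 0.057 -0.173 -26.7 -7.4 -0.7 1.5"

```text
time: 11.9
eef_pos: [0.472, -0.3009, 0.1469]
tcp_rot: [0.645, 0.764, -0.0, -0.003]
contact_force: [0.8, 0.3, -1.3]
opening: 0.299
```

servo_tool --increments "0 0 0 0 0 0 1.5;0 0 0 0 0 0 1.5"

```text
time: 12.07
eef_pos: [0.4729, -0.2984, 0.1487]
tcp_rot: [0.644, 0.765, 0.0, -0.002]
contact_force: [-0.1, 0.5, -0.2]
opening: 0.301
```

Run:
```python
from h import *
from plant import ctrl
s=ctrl.get_state();print(s['eef_pos'],s['qpos'],s['opening'],s['time'],s['contact_force'])
p,r=slot(RD,.03,.035);go(p,r,s)
i=ctrl.camera_info('wrist');im,d=ctrl.read_camera('wrist');cv2.imwrite('pics/w7.png',im[...,::-1]);np.savez('w7.npz',im=im,d=d,**i)
chk('w7.npz',RD)
```

```text
[ 0.47290131 -0.29837619  0.1486873 ] [-7.44298188e-01  1.35745981e-01  1.94052029e+00 -2.39208172e-05
  1.06914107e+00 -9.16796519e-01] 0.30111857978478096 12.0667 [-0.10522637  0.53823687 -0.23351975]
inc [-0.0023 -0.003   0.0015] [-0.174  0.059 11.368]
bar ztop 0.169 x [0.0166 0.0412] y [-0.0198  0.0495]
rim [[-0.0792, -0.0693], [0.0799, 0.065]]
```

View pics/w7.png

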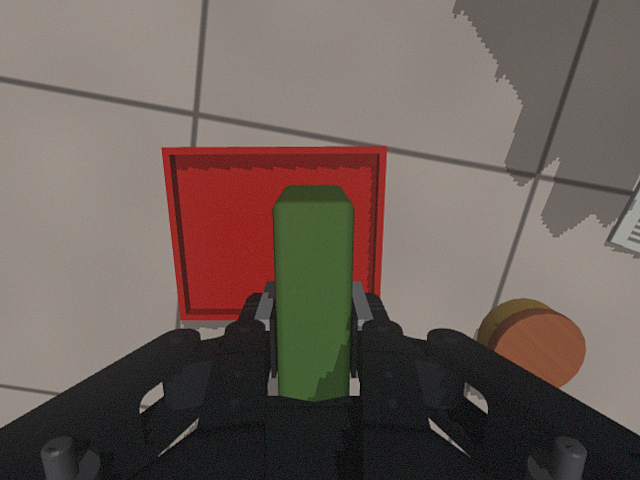

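The bar hangs at (313, 290) over the right half of the red tray. The tin, at (535, 345), is clear of the gripper.

servo_tool --increments "-0.002 -0.003 0.002 -0.5 0.05 2 1.5;-0.002 -0.003 0.002 -0.6 0.05 5 1.5;-0.002 -0.003 0.002 -0.6 0.05 8 1.5;-0.002 -0.003 0.002 -0.6 0.05 10 1.5;-0.002 -0.003 0.002 -0.6 0.05 11 1.5;-0.002 -0.003 0.002 -0.6 0.05 11.1 1.5;-0.002 -0.003 0.002 -0.6 0.05 11.2 1.5;-0.002 -0.003 0.002 -0.6 0.05 11.2 1.5"

```text
time: 12.78
eef_pos: [0.4752, -0.3059, 0.039]
tcp_rot: [0.644, 0.765, -0.001, 0.002]
contact_force: [0.1, -0.3, -1.6]
opening: 0.3
```

servo_tool --increments "0 0 0 0 0 0.15 1.5;0 0 0 0 0 0.15 1.5"

```text
time: 12.95
eef_pos: [0.4749, -0.3062, 0.0374]
tcp_rot: [0.645, 0.764, -0.001, 0.002]
contact_force: [-1.0, -0.6, -1.2]
opening: 0.294
```

servo_tool --increments "0 0 0 0 0 0.15 1.5;0 0 0 0 0 0.3 1.5;0 0 0 0 0 0.3 1.5"

```text
time: 13.2
eef_pos: [0.4747, -0.3062, 0.0349]
tcp_rot: [0.645, 0.764, -0.001, 0.001]
contact_force: [-2.0, 1.0, 6.4]
opening: 0.299
```

Contact with the tray floor. Releasing and lifting.

servo_tool --increments "0 0 0 0 0 0 4.4;0 0 0 0 0 0 4.4;0 0 0 0 0 0 4.4;0 0 0 0 0 0 4.4;0 0 0 0 0 -2 4.4;0 0 0 0 0 -6 4.4;0 0 0 0 0 -10 4.4;0 0 0 0 0 -14 4.4;0 0 0 0 0 -17 4.4;0 0 0 0 0 -17 4.4"

```text
time: 14.03
eef_pos: [0.4771, -0.308, 0.2117]
tcp_rot: [0.645, 0.764, -0.001, 0.008]
contact_force: [0.6, -0.3, 0.4]
opening: 0.516
```

Run:
```python
from h import *
from plant import ctrl
s=ctrl.get_state();print(s['eef_pos'],s['opening'],s['time'])
go(barpose(2,.09),RK,s)
i=ctrl.camera_info('wrist');im,d=ctrl.read_camera('wrist');cv2.imwrite('pics/w8.png',im[...,::-1]);np.savez('w8.npz',im=im,d=d,**i)
chk('w8.npz',RD)
```

```text
[ 0.47714427 -0.3080079   0.21167298] 0.5164500542914991 14.0333
inc [-0.598  -0.0419  0.1759] [25.07  16.619  1.215]
bar ztop 0.0553 x [0.017  0.0409] y [-0.0451  0.0407]
rim [[-0.079, -0.0682], [0.0793, 0.0647]]
```

View pics/w8.png

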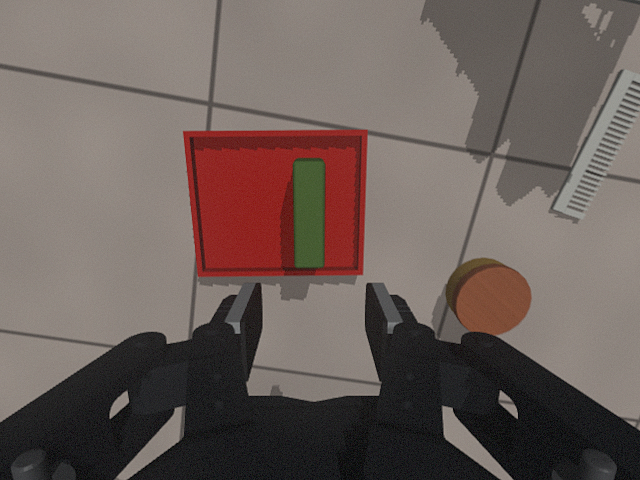

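The bar stands in the red tray at (309, 212). Moving to bar 3, kept 3 cm higher for clearance.

servo_tool --increments "-0.1 -0.007 0.03 2.5 1.5 -1.5 4.4;-0.2 -0.014 0.06 5 3.2 -2 4.4;-0.3 -0.02 0.09 8 5 -2 4.4;-0.4 -0.028 0.12 11 7 -2 4.4;-0.5 -0.035 0.15 14 9 -2 4.4;-0.598 -0.042 0.175 17 11 -2 4.4;-0.598 -0.042 0.175 20 13 -2 4.4;-0.598 -0.042 0.175 23 15 -1 4.4;-0.598 -0.042 0.175 25 16.6 -1 4.4;-0.598 -0.042 0.175 25 16.6 -1 4.4"

```text
time: 14.92
eef_pos: [0.5949, -0.0266, 0.2094]
tcp_rot: [0.678, 0.674, 0.211, 0.203]
contact_force: [0.2, 0.1, 0.5]
opening: 0.515
```

servo_tool --increments "0 0 0 0 0 0 4.4;0 0 0 0 0 0 4.4"

```text
time: 15.08
eef_pos: [0.5947, -0.0308, 0.2109]
tcp_rot: [0.679, 0.672, 0.21, 0.205]
contact_force: [-0.5, 0.6, 0.4]
opening: 0.511
```

Run:
```python
from h import *
from plant import ctrl
s=ctrl.get_state();print(s['eef_pos'],s['qpos'],s['opening'],s['time'],s['contact_force'])
go(barpose(2,.04),RK,s);go(barpose(2,.004),RK,s)
```

```text
[ 0.59468653 -0.03078853  0.21092573] [-0.28809439 -0.11340004  2.1486485   0.31720083  0.55295944 -0.50132962] 0.5112857181993241 15.0833 [-0.45692692  0.56544896  0.41865174]
inc [-0.0136 -0.0089 -0.0051] [-0.253 -0.338  6.325]
inc [-0.0136 -0.0089 -0.0051] [-0.268 -0.289  9.925]
```

servo_tool --increments "-0.014 -0.009 -0.005 -0.25 -0.3 0 4.4;-0.014 -0.009 -0.005 -0.25 -0.3 2 4.4;-0.014 -0.009 -0.005 -0.25 -0.3 4.5 4.4;-0.014 -0.009 -0.005 -0.25 -0.3 6.3 4.4;-0.014 -0.009 -0.005 -0.25 -0.3 6.3 4.4;-0.014 -0.009 -0.005 -0.25 -0.3 6.3 4.4"

```text
time: 15.58
eef_pos: [0.6274, -0.0341, 0.1573]
tcp_rot: [0.678, 0.671, 0.211, 0.214]
contact_force: [-0.6, 1.0, -0.2]
opening: 0.514
```

Run:
```python
from h import *
from plant import ctrl
s=ctrl.get_state();print(s['eef_pos'],s['qpos'],s['opening'],s['time'],s['contact_force'])
go(barpose(2,.004),RK,s)
im,d=ctrl.read_camera('wrist');cv2.imwrite('pics/w9.png',im[...,::-1])
```

```text
[ 0.62743374 -0.03412502  0.15730267] [-0.27221047  0.03837522  2.11644303  0.37380337  0.41857973 -0.56041377] 0.5143536113485337 15.5833 [-0.62072933  0.97746037 -0.24412921]
inc [ 0.0003  0.0013 -0.0018] [ 0.134 -0.041  3.649]
```

View pics/w9.png

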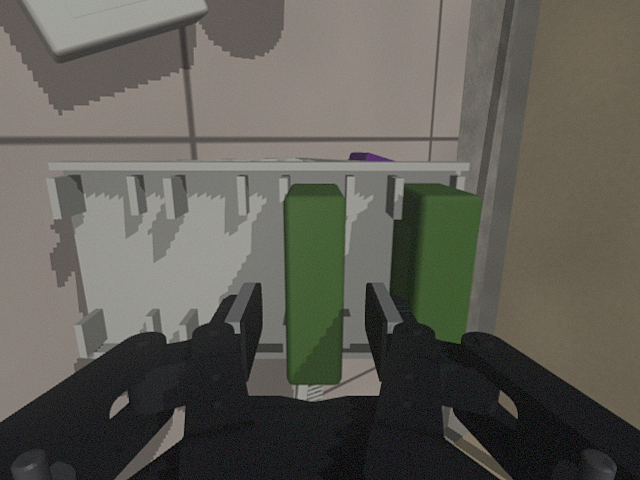

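Bar 3, at column 314, lies centred between the jaws. Descending and gripping.

servo_tool --increments "0 0 0 0.1 -0.05 1.2 4.4;0 0 0 0.1 -0.05 2.4 4.4;0 0 0 0.1 -0.05 3.4 4.4;0 0 0 0.1 -0.05 3.7 4.4;0 0 0 0.1 -0.05 3.7 4.4;0 0 0 0.1 -0.05 3.7 1.5;0 0 0 0.1 -0.05 3.7 1.5;0 0 0 0.1 -0.05 3.7 1.5;0 0 0 0.1 -0.05 3.7 1.5;0 0 0 0.1 -0.05 3.7 1.5"

```text
time: 16.47
eef_pos: [0.6494, -0.0324, 0.1295]
tcp_rot: [0.677, 0.671, 0.212, 0.215]
contact_force: [-5.2, -1.0, 6.1]
opening: 0.302
```

servo_tool --increments "0 0 0 0 0 -1 1.5;0 0 0 0 0 -2.5 1.5;0 0 0 0 0 -4.5 1.5;0 0 0 0 0 -7 1.5;0 0 0 0 0 -9.5 1.5;0 0 0 0 0 -11 1.5;0 0 0 0 0 -11 1.5;0 0 0 0 0 -11 1.5"

```text
time: 17.13
eef_pos: [0.5862, -0.0316, 0.2191]
tcp_rot: [0.677, 0.671, 0.213, 0.215]
contact_force: [-0.2, 0.3, -1.0]
opening: 0.301
```

Run:
```python
from h import *
from plant import ctrl
s=ctrl.get_state();print(s['eef_pos'],s['qpos'],s['opening'],s['time'],s['contact_force'])
p,r=slot(BL,-.03,.15);print(p);go(p,r,s)
```

```text
[ 0.58615172 -0.03162809  0.21911261] [-0.29253689 -0.15155655  2.17106605  0.31385354  0.54809032 -0.50490943] 0.3012415784963995 17.1333 [-0.16940897  0.31648941 -1.03560725]
[0.39711854 0.29942115 0.15      ]
inc [ 0.6048  0.1355 -0.4232] [ 32.95  -19.637  -5.45 ]
```

servo_tool --increments "0.1 0.02 -0.07 3 -1.8 -0.5 1.5;0.2 0.045 -0.14 6 -3.6 -1 1.5;0.3 0.07 -0.21 9.3 -5.5 -1.5 1.5;0.4 0.09 -0.28 12.6 -7.5 -2.1 1.5;0.5 0.11 -0.35 16 -9.5 -2.7 1.5;0.6 0.135 -0.42 19.3 -11.5 -3.2 1.5;0.605 0.135 -0.423 22.6 -13.5 -3.7 1.5;0.605 0.135 -0.423 26 -15.5 -4.3 1.5;0.605 0.135 -0.423 29.3 -17.5 -4.8 1.5;0.605 0.135 -0.423 32 -19 -5.3 1.5"

```text
time: 17.97
eef_pos: [0.4005, 0.2918, 0.1493]
tcp_rot: [0.54, 0.842, -0.002, -0.002]
contact_force: [0.2, 0.3, -1.1]
opening: 0.294
```

servo_tool --increments "0 0 0 0 0 0 1.5;0 0 0 0 0 0 1.5;0 0 0 0 0 0 1.5"

```text
time: 18.22
eef_pos: [0.4027, 0.2899, 0.151]
tcp_rot: [0.54, 0.842, -0.001, -0.001]
contact_force: [-0.0, 0.2, -0.5]
opening: 0.299
```

Run:
```python
from h import *
from plant import ctrl
s=ctrl.get_state();print(s['eef_pos'],s['qpos'],s['opening'],s['time'],s['contact_force'])
p,r=slot(BL,-.03,.035);go(p,r,s)
i=ctrl.camera_info('wrist');im,d=ctrl.read_camera('wrist');cv2.imwrite('pics/w10.png',im[...,::-1]);np.savez('w10.npz',im=im,d=d,**i)
chk('w10.npz',BL)
```

```text
[0.40272443 0.28990158 0.15096108] [ 4.18737628e-01 -7.23180095e-03  2.08714787e+00  9.91799800e-04
  1.06525263e+00 -1.13079099e-02] 0.2986429898260433 18.2167 [-0.04608679  0.18763286 -0.5212547 ]
inc [-0.0036 -0.0009  0.0006] [ 1.088 -0.072 11.597]
bar ztop 0.0552 x [0.0179 0.0417] y [-0.0441  0.0415]
bar ztop 0.1715 x [-0.0418 -0.0173] y [-0.032  0.032]
rim [[-0.0791, -0.0667], [0.0798, 0.0662]]
```

View pics/w10.png

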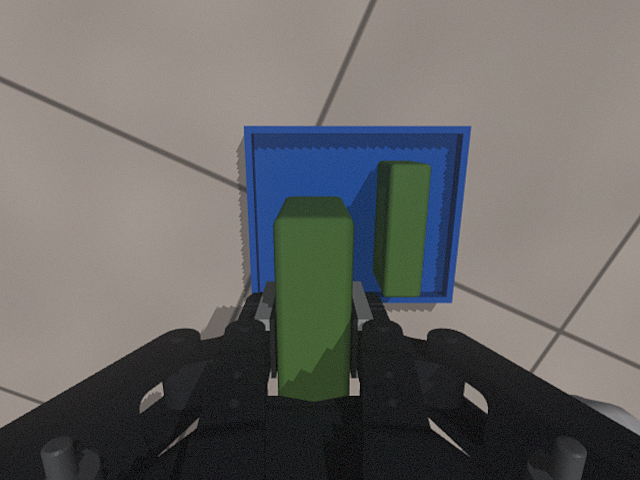

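The held bar, at column 313, is over the left half of the tray, clear of the bar already standing at (403, 230). Lowering it.

servo_tool --increments "-0.003 -0.001 0 1 -0.05 2 1.5;-0.003 -0.001 0 1.1 -0.05 5 1.5;-0.003 -0.001 0 1.1 -0.05 8 1.5;-0.003 -0.001 0 1.1 -0.05 10 1.5;-0.003 -0.001 0 1.1 -0.05 11 1.5;-0.003 -0.001 0 1.1 -0.05 11.3 1.5;-0.003 -0.001 0 1.1 -0.05 11.4 1.5;-0.003 -0.001 0 1.1 -0.05 11.4 1.5"

```text
time: 18.93
eef_pos: [0.3989, 0.2998, 0.0392]
tcp_rot: [0.541, 0.841, 0.001, 0.001]
contact_force: [-0.6, -0.1, -1.1]
opening: 0.301
```

servo_tool --increments "0 0 0 0 0 0.15 1.5;0 0 0 0 0 0.2 1.5;0 0 0 0 0 0.2 1.5"

```text
time: 19.18
eef_pos: [0.3982, 0.3, 0.0371]
tcp_rot: [0.54, 0.841, 0.001, 0.001]
contact_force: [0.1, -0.9, -1.5]
opening: 0.3
```

servo_tool --increments "0 0 0 0 0 0.15 1.5;0 0 0 0 0 0.3 1.5;0 0 0 0 0 0.3 1.5"

```text
time: 19.43
eef_pos: [0.3982, 0.3001, 0.0347]
tcp_rot: [0.54, 0.841, 0.001, 0.0]
contact_force: [-2.3, -1.7, 7.4]
opening: 0.301
```

servo_tool --increments "0 0 0 0 0 0 4.4;0 0 0 0 0 0 4.4;0 0 0 0 0 0 4.4;0 0 0 0 0 0 4.4;0 0 0 0 0 -2 4.4;0 0 0 0 0 -6 4.4;0 0 0 0 0 -10 4.4;0 0 0 0 0 -14 4.4;0 0 0 0 0 -18 4.4;0 0 0 0 0 -20 4.4"

```text
time: 20.27
eef_pos: [0.399, 0.3005, 0.2389]
tcp_rot: [0.54, 0.841, 0.004, 0.002]
contact_force: [0.6, -1.2, 0.7]
opening: 0.516
```

Run:
```python
from h import *
from plant import ctrl
s=ctrl.get_state();print(s['eef_pos'],s['opening'],s['time'])
go(barpose(3,.09),RK,s)
i=ctrl.camera_info('wrist');im,d=ctrl.read_camera('wrist');cv2.imwrite('pics/w11.png',im[...,::-1]);np.savez('w11.npz',im=im,d=d,**i)
chk('w11.npz',BL)
```

```text
[0.39904923 0.30053174 0.23894376] 0.5160817533291424 20.2667
inc [-0.591  -0.1354  0.4223] [-40.533   8.427   1.012]
bar ztop 0.0553 x [-0.042 -0.018] y [-0.0438  0.0423]
bar ztop 0.0552 x [0.0182 0.0416] y [-0.0443  0.0414]
rim [[-0.0794, -0.0672], [0.0796, 0.0665]]
```

View pics/w11.png

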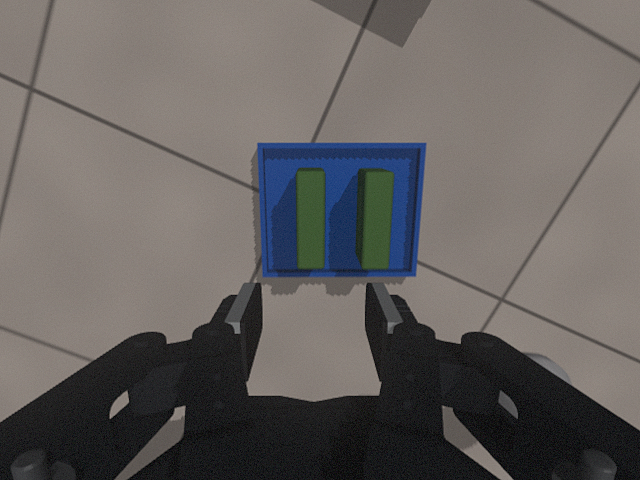

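Both blue-tray bars stand at (311, 218) and (376, 218). Moving to bar 4.

servo_tool --increments "-0.1 -0.02 0.07 -3.5 0.7 -1.5 4.4;-0.2 -0.045 0.14 -7 1.4 -2 4.4;-0.3 -0.07 0.21 -11 2.3 -2 4.4;-0.4 -0.09 0.28 -15 3.1 -2 4.4;-0.5 -0.115 0.35 -19 4 -2 4.4;-0.59 -0.135 0.42 -23 4.8 -2 4.4;-0.59 -0.135 0.42 -27 5.6 -2 4.4;-0.59 -0.135 0.42 -31 6.5 -2 4.4;-0.59 -0.135 0.42 -35 7.3 -2 4.4;-0.59 -0.135 0.42 -39 8.2 -2 4.4"

```text
time: 21.15
eef_pos: [0.6345, -0.0229, 0.2524]
tcp_rot: [0.677, 0.674, 0.207, 0.211]
contact_force: [0.6, 0.6, 0.5]
opening: 0.517
```

servo_tool --increments "0 0 0 0 0 0 4.4;0 0 0 0 0 0 4.4"

```text
time: 21.32
eef_pos: [0.6345, -0.0231, 0.2519]
tcp_rot: [0.678, 0.673, 0.207, 0.211]
contact_force: [0.0, 0.2, -0.7]
opening: 0.515
```

Run:
```python
from h import *
from plant import ctrl
s=ctrl.get_state();print(s['eef_pos'],s['qpos'],s['opening'],s['time'],s['contact_force'])
go(barpose(3,.04),RK,s)
```

```text
[ 0.63450451 -0.02314621  0.25190103] [-0.24454233 -0.06770829  2.02734022  0.22741033  0.60709067 -0.38508943] 0.5152450053293263 21.3167 [ 0.03319004  0.22447222 -0.707851  ]
inc [-0.0106  0.0037  0.0009] [-0.927 -0.394  7.411]
```

servo_tool --increments "-0.01 0.004 0.001 -0.9 -0.35 0 4.4;-0.01 0.004 0.001 -0.9 -0.35 2.5 4.4;-0.01 0.004 0.001 -0.9 -0.35 5 4.4;-0.01 0.004 0.001 -0.9 -0.35 7 4.4;-0.01 0.004 0.001 -0.9 -0.35 7.4 4.4;-0.01 0.004 0.001 -0.9 -0.35 7.4 4.4;-0.01 0.004 0.001 -0.9 -0.35 7.4 4.4"

```text
time: 21.9
eef_pos: [0.6726, -0.0295, 0.1905]
tcp_rot: [0.675, 0.673, 0.212, 0.213]
contact_force: [0.4, 0.0, 0.6]
opening: 0.516
```

Run:
```python
from h import *
from plant import ctrl
s=ctrl.get_state();print(s['eef_pos'],s['qpos'],s['opening'],s['time'],s['contact_force'])
go(barpose(3,.004),RK,s)
im,d=ctrl.read_camera('wrist');cv2.imwrite('pics/w12.png',im[...,::-1])
```

```text
[ 0.67255187 -0.0294945   0.19047017] [-0.24250128  0.08974047  1.99290399  0.29898483  0.47942311 -0.46425817] 0.5161824272078016 21.9 [0.37866357 0.00574806 0.55989002]
inc [ 0.0013 -0.0026  0.0041] [-0.343 -0.081  3.784]
```

View pics/w12.png

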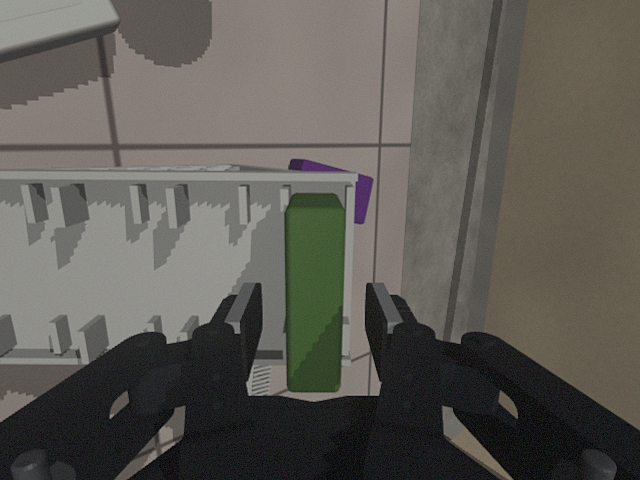

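Bar 4, at column 315, is centred between the jaws.

servo_tool --increments "0 -0.002 0.004 -0.35 -0.08 1.2 4.4;0 -0.002 0.004 -0.35 -0.08 2.4 4.4;0 -0.002 0.004 -0.35 -0.08 3.4 4.4;0 -0.002 0.004 -0.35 -0.08 3.8 4.4;0 -0.002 0.004 -0.35 -0.08 3.8 4.4;0 -0.002 0.004 -0.35 -0.08 3.8 1.5;0 -0.002 0.004 -0.35 -0.08 3.8 1.5;0 -0.002 0.004 -0.35 -0.08 3.8 1.5;0 -0.002 0.004 -0.35 -0.08 3.8 1.5;0 -0.002 0.004 -0.35 -0.08 3.8 1.5"

```text
time: 22.78
eef_pos: [0.6943, -0.0341, 0.1595]
tcp_rot: [0.677, 0.671, 0.212, 0.214]
contact_force: [-2.5, -0.1, 2.3]
opening: 0.302
```

servo_tool --increments "0 0 0 0 0 -1 1.5;0 0 0 0 0 -2.5 1.5;0 0 0 0 0 -4.5 1.5;0 0 0 0 0 -7 1.5;0 0 0 0 0 -9.5 1.5;0 0 0 0 0 -11 1.5;0 0 0 0 0 -11 1.5;0 0 0 0 0 -11 1.5"

```text
time: 23.45
eef_pos: [0.6308, -0.0336, 0.2493]
tcp_rot: [0.677, 0.671, 0.212, 0.214]
contact_force: [0.5, 0.2, -2.4]
opening: 0.304
```

Run:
```python
from h import *
from plant import ctrl
s=ctrl.get_state();print(s['eef_pos'],s['qpos'],s['opening'],s['time'],s['contact_force'])
p,r=slot(RD,-.03,.15);print(p);go(p,r,s)
```

```text
[ 0.6308177  -0.03360556  0.24933751] [-0.26985844 -0.07655241  2.04395828  0.26792163  0.59440246 -0.43882947] 0.30383709449179547 23.45 [ 0.54295799  0.17184055 -2.40880325]
[ 0.41433755 -0.30990504  0.15      ]
inc [ 0.6109  0.0552 -0.1742] [-27.82  -23.224  -4.175]
```

servo_tool --increments "0.1 0.01 -0.03 -2.6 -2.2 -0.4 1.5;0.2 0.02 -0.06 -5.2 -4.4 -0.8 1.5;0.3 0.03 -0.09 -8 -6.6 -1.2 1.5;0.4 0.035 -0.12 -10.8 -9 -1.6 1.5;0.5 0.045 -0.15 -13.5 -11.3 -2 1.5;0.6 0.055 -0.17 -16.3 -13.6 -2.4 1.5;0.61 0.055 -0.174 -19 -16 -2.9 1.5;0.61 0.055 -0.174 -22 -18.3 -3.3 1.5;0.61 0.055 -0.174 -25 -21 -3.8 1.5;0.61 0.055 -0.174 -28 -23.2 -4.1 1.5"

```text
time: 24.28
eef_pos: [0.4132, -0.312, 0.1462]
tcp_rot: [0.644, 0.765, 0.0, -0.002]
contact_force: [0.1, 0.0, -1.9]
opening: 0.298
```

servo_tool --increments "0 0 0 0 0 0 1.5;0 0 0 0 0 0 1.5;0 0 0 0 0 0 1.5"

```text
time: 24.53
eef_pos: [0.415, -0.3112, 0.1478]
tcp_rot: [0.644, 0.765, 0.001, -0.001]
contact_force: [-0.1, 0.5, -1.3]
opening: 0.299
```

Run:
```python
from h import *
from plant import ctrl
s=ctrl.get_state();print(s['eef_pos'],s['qpos'],s['opening'],s['time'],s['contact_force'])
p,r=slot(RD,-.03,.035);go(p,r,s)
i=ctrl.camera_info('wrist');im,d=ctrl.read_camera('wrist');cv2.imwrite('pics/w13.png',im[...,::-1]);np.savez('w13.npz',im=im,d=d,**i)
chk('w13.npz',RD)
```

```text
[ 0.41499845 -0.31118836  0.14779126] [-8.39530377e-01  4.77643125e-02  2.03762254e+00  8.78299729e-04
  1.05876796e+00 -1.01011280e+00] 0.2985957469688643 24.5333 [-0.1030554   0.4988945  -1.33320104]
inc [-0.0007 -0.0026 -0.0008] [ 0.109 -0.035 11.279]
bar ztop 0.0552 x [0.0166 0.041 ] y [-0.045   0.0407]
bar ztop 0.1695 x [-0.0425 -0.018 ] y [-0.0216  0.043 ]
rim [[-0.0788, -0.0682], [0.0804, 0.0648]]
```

View pics/w13.png

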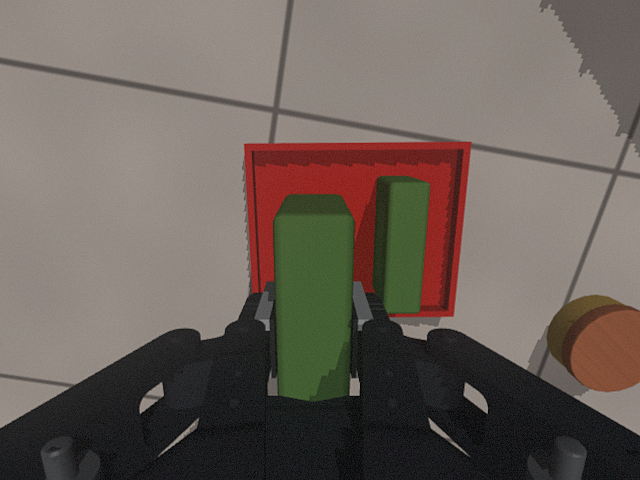

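The held bar is over the left half of the red tray; the bar already there stands at (402, 245). Lowering it.

servo_tool --increments "0 -0.002 0 -0.1 0 2 1.5;0 -0.002 0 -0.1 0 5 1.5;0 -0.002 0 -0.1 0 8 1.5;0 -0.002 0 -0.1 0 10 1.5;0 -0.002 0 -0.1 0 10.9 1.5;0 -0.002 0 -0.1 0 11.2 1.5;0 -0.002 0 -0.1 0 11.2 1.5;0 -0.002 0 -0.1 0 11.2 1.5"

```text
time: 25.25
eef_pos: [0.4165, -0.3131, 0.0385]
tcp_rot: [0.644, 0.765, -0.001, 0.002]
contact_force: [-0.3, -0.6, -1.4]
opening: 0.304
```

servo_tool --increments "0 0 0 0 0 0.15 1.5;0 0 0 0 0 0.2 1.5;0 0 0 0 0 0.2 1.5"

```text
time: 25.5
eef_pos: [0.4157, -0.3131, 0.036]
tcp_rot: [0.644, 0.765, -0.001, 0.002]
contact_force: [0.1, 0.4, -1.9]
opening: 0.296
```

servo_tool --increments "0 0 0 0 0 0.15 1.5;0 0 0 0 0 0.3 1.5;0 0 0 0 0 0.3 1.5"

```text
time: 25.75
eef_pos: [0.4156, -0.3132, 0.0335]
tcp_rot: [0.644, 0.765, -0.001, 0.001]
contact_force: [-2.3, 1.7, 7.4]
opening: 0.299
```

servo_tool --increments "0 0 0 0 0 0 4.4;0 0 0 0 0 0 4.4;0 0 0 0 0 0 4.4;0 0 0 0 0 0 4.4;0 0 0 0 0 -2 4.4;0 0 0 0 0 -6 4.4;0 0 0 0 0 -10 4.4;0 0 0 0 0 -14 4.4;0 0 0 0 0 -18 4.4;0 0 0 0 0 -20 4.4"

```text
time: 26.58
eef_pos: [0.4165, -0.3137, 0.2379]
tcp_rot: [0.644, 0.765, -0.001, 0.005]
contact_force: [1.2, -0.3, -0.1]
opening: 0.515
```

servo_tool --increments "0 0 0 0 0 0 4.4;0 0 0 0 0 0 4.4"

```text
time: 26.75
eef_pos: [0.4156, -0.3127, 0.2334]
tcp_rot: [0.644, 0.765, -0.001, 0.002]
contact_force: [-0.6, -0.2, -0.1]
opening: 0.512
```

Run:
```python
from h import *
from plant import ctrl
i=ctrl.camera_info('wrist');im,d=ctrl.read_camera('wrist');cv2.imwrite('pics/w14.png',im[...,::-1]);np.savez('w14.npz',im=im,d=d,**i)
chk('w14.npz',RD)
a=ctrl.read_camera('scene')[0];cv2.imwrite('pics/s14.png',a[...,::-1])
s=ctrl.get_state();print(s['time'],s['contact_force'])
```

```text
bar ztop 0.0553 x [-0.0426 -0.0186] y [-0.0452  0.0401]
bar ztop 0.0552 x [0.0165 0.0403] y [-0.0449  0.0401]
rim [[-0.079, -0.0676], [0.0791, 0.0647]]
26.85 [-0.31498242  0.25710475 -0.59462778]
```

View pics/w14.png

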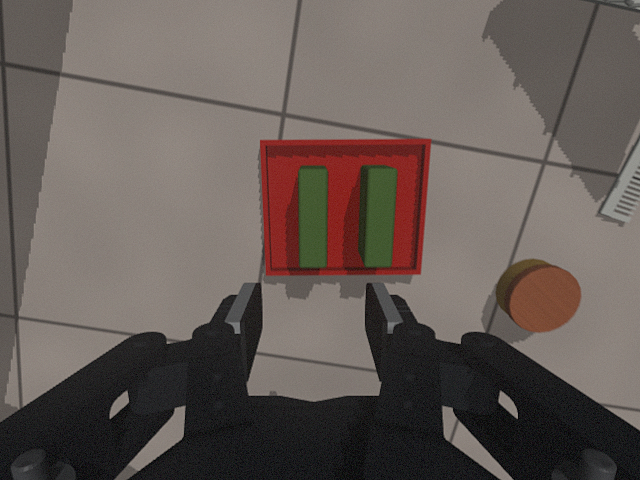

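View pics/s14.png

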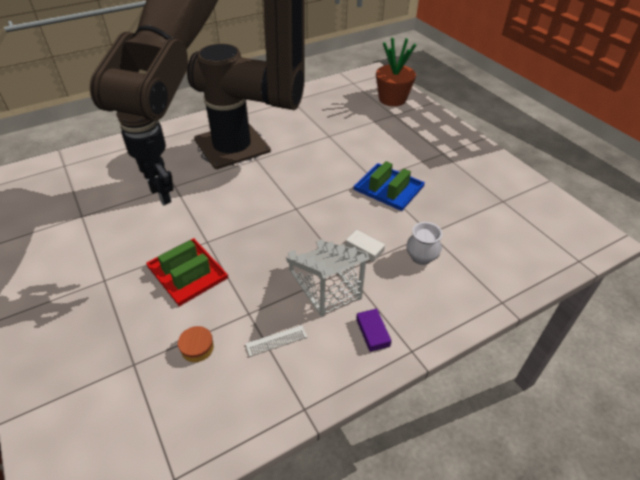

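The red tray holds two standing bars at (313, 217) and (379, 217). The scene view shows two in each tray, an empty rack and the bystanders where they were. Handing in.

```bash
python3 -c "
from plant import ctrl
print(ctrl.sign_off())"
```

```text
the job is handed in; nothing more can be done
None
```

I dealt the four green bars from the rack one at a time, lowest slot first, in the order blue, red, blue, red. Each was gripped across its 26 mm, drawn out along the slope's normal, lowered until a 6–8 N contact showed it was on the tray floor, then released. I handed in about 27 s into the 72 s limit, with the gripper open and clear; no verdict was reported.

- **Bars:** The last wrist views of each tray put all four bar tops about 55 mm above the ledge, the right height for standing on the tray floor. Each bar's centre was about 30 mm either side of its tray's middle. Both bars in each tray looked upright.
- **Bystanders:** By eye, the last scene view shows the lota, tin, comb and both look-alikes where they started. I did not measure their positions again.
- **Slight deviation:** I gripped the lowest bar with the tool tilted about 0.05 rad off square, because joint 5 was close to its limit there. It still set down upright.

No check failed. The only disagreement was commanded against reached tool positions, up to about 1 cm after the long moves. I corrected this before each grasp and placing.

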